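# Date-label the food boxes on two faces and tray them

### The job

Label the lidded food boxes that are out on the worktop, taking them in the order orange, green, yellow (one may be missing): stand each box with the middle of a long side flush against the label gun's steel stop plate, let go of it, squeeze the gun's red trigger right in and release it, then turn the box so that the middle of one end is flush against the plate and squeeze and release again. Stand every labelled box upright in the blue tray, and do not disturb the other kitchen things.

Things in the scene. Friction and masses are not known exactly. Their poses are not given: they have to be found in the camera images.
- orange_box: orange-lidded white food box with vertical flat sides, 50 mm wide along its x, 96 mm long along its y, 70 mm high, 160 g (most of it at the bottom), loose; origin at the centre of its underside, z up. Its long sides are the two faces across x, its ends the two across y. May be absent (at least two of the three boxes are there).
- green_box: green-lidded white food box with vertical flat sides, 50 mm wide along its x, 84 mm long along its y, 70 mm high, 160 g (most of it at the bottom), loose; origin at the centre of its underside, z up. Its long sides are the two faces across x, its ends the two across y. May be absent (at least two of the three boxes are there).
- yellow_box: yellow-lidded white food box with vertical flat sides, 50 mm wide along its x, 72 mm long along its y, 70 mm high, 160 g (most of it at the bottom), loose; origin at the centre of its underside, z up. Its long sides are the two faces across x, its ends the two across y. May be absent (at least two of the three boxes are there).
- labeller: Label gun, fixed (mm). x points from stop plate back to the gun, y along the plate, z up; origin: foot of the plate's front face, middle. Steel stop plate 90 wide, 30 high, front in the plane x=0, print window at y=0; boxes stand on the worktop at x<0. Behind it: nose to x=45, 30 high; head x 45-91, 62 wide, 59 high; black fixed grip x 87-179, y -22 to -6, z 28-58; foot plate 8 thick.
- squeeze_point (a point): 45 mm above the worktop at x=145, y=0 mm of labeller, same axes: midway between the outer faces of the black grip (22 mm to -y, fixed) and of the red trigger when squeezed in (22 mm to +y; about 32 at rest). Reach from above, fingers astride, closing along y. Both bars span z 28-58 mm; below is only the 8 mm foot plate.
- trigger (a joint): Red sprung lever beside the fixed grip, on its +y side, hinged about the vertical 60 mm to the head side of squeeze_point. 0 at rest (splayed), 0.16 rad at its stop, fully squeezed; needs about 7 N at squeeze_point; springs back when let go.
- pin_top (a point): Tip of the thin white indicator pin on the head of the label gun; 56 mm above the worktop at rest, it rises 1 mm for each 0.01 rad of trigger, to 72 mm when fully squeezed.
- blue_tray: Fixed open blue tray, outside 145 mm along x, 255 mm along y, 16 mm high; walls and floor 4 mm; origin at the centre of its underside. Three boxes fit side by side at y = -80, 0 and 80 mm, their length along the tray's x.
- green_mug: Bystander: small green mug, loose; origin at its underside. To be left alone.
- corn_tin: Bystander: food tin, loose; origin at its underside. To be left alone.
- white_cup: Bystander: white cup, loose; origin at its underside. To be left alone.
- spice_jar: Bystander: spice jar with red lid, loose; origin at its underside. To be left alone.
- pepper_mill: Bystander: wooden pepper mill, loose; origin at its underside. To be left alone.
- timer: Bystander: kitchen timer, loose; origin at its underside. To be left alone.
- teaspoon: Bystander: teaspoon, loose; origin at its underside. To be left alone.

How it is judged:
On the way, in this order (a step that is already met when the one before it is completed fails the run):
1. orange-lidded box: a long side flush and central on the stop plate while the trigger is squeezed in (x of orange_box in the frame of labeller between -0.03 and -0.022 m and y of orange_box in the frame of labeller between -0.012 and 0.012 m and angle between the x axis of orange_box and the x axis of labeller, either way round below 0.09 rad and angle between orange_box's own z axis and vertical below 0.03 rad and z of pin_top in the frame of orange_box above 0.067 m), for 0.2 s.
2. orange-lidded box: an end flush and central on the stop plate while the trigger is squeezed in (x of orange_box in the frame of labeller between -0.053 and -0.045 m and y of orange_box in the frame of labeller between -0.012 and 0.012 m and angle between the y axis of orange_box and the x axis of labeller, either way round below 0.09 rad and angle between orange_box's own z axis and vertical below 0.03 rad and z of pin_top in the frame of orange_box above 0.067 m), for 0.2 s.
3. green-lidded box: a long side flush and central on the stop plate while the trigger is squeezed in (x of green_box in the frame of labeller between -0.03 and -0.022 m and y of green_box in the frame of labeller between -0.012 and 0.012 m and angle between the x axis of green_box and the x axis of labeller, either way round below 0.09 rad and angle between green_box's own z axis and vertical below 0.03 rad and z of pin_top in the frame of green_box above 0.067 m), for 0.2 s.
4. green-lidded box: an end flush and central on the stop plate while the trigger is squeezed in (x of green_box in the frame of labeller between -0.047 and -0.039 m and y of green_box in the frame of labeller between -0.012 and 0.012 m and angle between the y axis of green_box and the x axis of labeller, either way round below 0.09 rad and angle between green_box's own z axis and vertical below 0.03 rad and z of pin_top in the frame of green_box above 0.067 m), for 0.2 s.
5. yellow-lidded box: a long side flush and central on the stop plate while the trigger is squeezed in (x of yellow_box in the frame of labeller between -0.03 and -0.022 m and y of yellow_box in the frame of labeller between -0.012 and 0.012 m and angle between the x axis of yellow_box and the x axis of labeller, either way round below 0.09 rad and angle between yellow_box's own z axis and vertical below 0.03 rad and z of pin_top in the frame of yellow_box above 0.067 m), for 0.2 s.
6. yellow-lidded box: an end flush and central on the stop plate while the trigger is squeezed in (x of yellow_box in the frame of labeller between -0.041 and -0.033 m and y of yellow_box in the frame of labeller between -0.012 and 0.012 m and angle between the y axis of yellow_box and the x axis of labeller, either way round below 0.09 rad and angle between yellow_box's own z axis and vertical below 0.03 rad and z of pin_top in the frame of yellow_box above 0.067 m), for 0.2 s.
At the end, for the whole second after the job is handed in: All boxes present upright on the blue tray's floor, centres within 60 mm (its x) and 115 mm (its y) of its centre, at rest; trigger below 0.03 rad. Labelled: box within 5 mm of the plate, 12 mm of central, 0.09 rad of square, pin above 67 mm for 0.2 s (value of joint trigger below 0.03 rad and x of orange_box in the frame of blue_tray between -0.06 and 0.06 m and y of orange_box in the frame of blue_tray between -0.115 and 0.115 m and height (world z) of each of orange_box, green_box, yellow_box below 0.01 m and angle between each of orange_box, green_box, yellow_box's own z axis and vertical below 0.1 rad and linear speed of each of orange_box, green_box, yellow_box below 0.02 m/s and x of green_box in the frame of blue_tray between -0.06 and 0.06 m and y of green_box in the frame of blue_tray between -0.115 and 0.115 m and x of yellow_box in the frame of blue_tray between -0.06 and 0.06 m and y of yellow_box in the frame of blue_tray between -0.115 and 0.115 m); the robot touches nothing.
It fails at once if a bystander is shifted by more than 4 cm (distance of any of green_mug, corn_tin, white_cup, spice_jar, pepper_mill, timer, teaspoon from where it was at the start of the episode above 0.04 m).
Of orange_box, green_box, yellow_box only 2 to 3 are there at a start; the rules pass over those that are not, and their reading is None.
At some moment in a run one of orange_box, green_box, yellow_box may be knocked a few centimetres aside while the robot is not near it.
It also fails if it takes over 210 s, if anything falls off the work surface, if the arm or the gripper's body presses on something with over 40 N, if the wrist force passes 120 N, or if a joint passes its speed limit or range.

### The arm

A 6-joint arm with a two-finger parallel gripper is mounted at the origin on a cart in front of the work surface, level with it; the furniture and walls round the work are solid. World frame = base frame: x ahead of the robot, y to its left, z up, the work surface at z = 0. Lengths are in m, angles in rad, forces in N, time in s.
With the tool pointing down it reaches from about 0.25 to 0.775 m from the base axis. Payload 4 kg.
Tool frame: the origin (TCP) lies at the very end of the fingers, on their centre line; the grasp point (between the pads) lies tcp_to_grasp behind it (tcp_to_grasp is the distance from the TCP to the grasp point, in m); z points along the fingers, y is the direction in which the jaws open and shut (so a half turn about z gives the same grasp; the last joint's range is limited). The gripper opens to 94 mm and grips with 3 to 60 N. Pads are 16 mm wide; open, the fingers measure 119 mm over their backs; the gripper's body (75 mm by 177 mm) begins 78 mm behind the grasp point.
Start: joints at [-1.358, 0.087, 1.371, -0, 1.684, -0.103], TCP at [0.171, -0.523, 0.182] pointing down, gripper open.
Joint ranges: [-3.1, 3.1], [-0.76, 2.03], [0.27, 2.55], [-1.08, 4.22], [0.17, 2.65], [-2.57, 2.57]. Speed limits (rad/s): [2.79, 2.79, 3.14, 3.14, 3.14, 3.14].

### API

Orientations are given as [roll, pitch, yaw] about the fixed x, y, z axes, in that order (R = Rz(yaw) Ry(pitch) Rx(roll)).
In Python, from bench import * gives the robot as it stands.
- The arm moves only by the tool play_rows, never from a script. Its argument "rows" is a list of rows, each a list of 3 entries, a list of its own where there are three numbers: the finger opening in cm, from 0 to 9.4, then the shift along the world's x, y, z in cm, then the turn, a rotation vector about the world's x, y, z in rad. A call has 1 to 8 rows; each row is the pose to reach, as a shift and turn from the pose commanded when the call began; what a row does not reach only later rows make up. A row lasts 1/12 s, in which the tool goes at most 41.7 mm and 7.16 degrees, less where a joint would pass 70% of its speed; a pose out of reach is approached as far as the arm can. A call with a gripper value outside its range is refused whole. The fingers move at their own pace and stop on an object; the grip force is fixed at half the most. Time passes only in rows, so rows that repeat a pose let the fingers close. It gives the time, the measured TCP pose, the force and the opening at its end, in the units of the state.
- get_obs(): the state, without advancing time (a new reading comes with each control period).
- snapshot(name): name is "side" or "top"; returns a dict with "pixels" (420x560x3 uint8, red, green, blue), "fx", "fy", "cx", "cy" (pixels), "rvec" (rotation vector, rad) and "tvec" (3), from world to camera coordinates, as OpenCV has them. Camera axes: x right, y down, z forward; pixel columns grow to the right and rows downward; lengths in m; the calibration is good to about 2 mm. A picture is of the moment at which its call begins. There is no depth.
- close_job(): hands the job in, once; it reports no verdict.
Trained networks look in the newest picture that a camera, given by its name, has taken for a name from the list of things; names that differ only in an ending like _2 or _b are one class to them, and where a whole thing is asked for, a point or a joint stands for the part that bears it (a point fixed in the world has none). Each returns a list of dicts, best first, with "confidence" (0 to 1); they miss things now and then, are a little off and sometimes report something else, mostly with a low value. They report only what shows in the picture. A call takes as long as a camera call.
- silhouettes(camera, label): "mask" (420x560 bool, what is visible of it) and "point" ([row, column] in pixels, amid what is visible of it).
The state is a dict: "time": time; "joint_positions": joint angles; "qvel": joint speeds; "joint_torque": joint torques, N m; "tool_pos": TCP position; "ee_rot": TCP orientation; "wrist_force": force on the tool from outside, world axes, zero at the start; "wrist_torque": the same for the moment, N m; "width": finger opening in m.
Only numpy, scipy, OpenCV 4.12 (cv2) and the standard library are available. Lean on these libraries where they do the work, as an engineer would, in place of code of your own. Each camera call takes 0.05 s, during which the arm holds its last target. There are 200 camera calls.

## Working session

There is one attempt and no reset: what is moved stays moved. The work goes in short steps, Python scripts to look and compute and a tool call to move; the robot and the scene stay as the last step left them, time stands still between calls to the robot, and variables do not carry over. Pictures are saved under pics/ and viewed, about 12 in all and at most 16, crops included, and the job is handed in when it is done.

Besides the shell and the picture viewer there is one more tool, called after "Call:" as a command line: name --argument value ..., lists and objects as JSON in quotes. play_rows: Moves the arm, as the interface text tells. Its arguments: {"type":"object","properties":{"rows":{"type":"array"}},"required":["rows"]}

```bash
mkdir -p pics; ls
python3 - <<'E'
from bench import *
import cv2, numpy as np
print(get_obs())
for c in ("top","side"):
    s=snapshot(c); cv2.imwrite(f"pics/{c}0.png",cv2.cvtColor(s["pixels"],cv2.COLOR_RGB2BGR))
    print(c,s["fx"],s["fy"],s["cx"],s["cy"],s["rvec"],s["tvec"])
    R=cv2.Rodrigues(np.array(s["rvec"]))[0]; print("cam at",-R.T@np.array(s["tvec"]))
    for n in "orange_box green_box yellow_box labeller trigger blue_tray green_mug corn_tin white_cup spice_jar pepper_mill timer teaspoon".split():
        print(n,[(round(d["confidence"],2),d["point"],int(d["mask"].sum())) for d in silhouettes(c,n)][:3])
E
```

```text
pics
{'time': 0.0, 'joint_positions': array([-1.35811861e+00,  8.79668048e-02,  1.37223862e+00, -5.34315930e-05,
        1.68361805e+00, -1.03142212e-01]), 'qvel': array([ 0.00113945, -0.00228854,  0.00158269, -0.00110987,  0.00048809,
       -0.0004745 ]), 'joint_torque': array([-3.69357431e-04, -3.40181172e+01, -3.02425718e+01,  7.16905436e-02,
        3.29801522e-02, -1.62937281e-04]), 'tool_pos': array([ 0.17065371, -0.52221728,  0.18100574]), 'ee_rot': array([-3.13936822e+00, -1.76860736e-04,  3.15813772e-01]), 'wrist_force': array([ 0.49932533, -0.20324493,  0.39692464]), 'wrist_torque': array([ 0.01898848, -0.04119423,  0.02915589]), 'width': 0.09376976923665206}
top 505.3651794180297 505.3651794180297 275.4907071058545 211.7325608078334 [ 2.19893534 -2.16642934  0.08682299] [-0.02101056  0.55516592  1.92784709]
cam at [ 0.40427557 -0.01013352  1.96512178]
orange_box [(0.95, [196.3, 331.2], 369), (0.4, [185.1, 227.9], 240)]
green_box [(0.88, [240.5, 377.0], 343), (0.58, [205.1, 395.8], 213)]
yellow_box [(0.51, [247.8, 326.1], 268), (0.35, [235.3, 411.5], 261)]
labeller [(0.67,
[... 702 characters left out ...]
6807263   1.40444316] [0.50905831 0.12594175 1.50901822]
cam at [0.24255123 1.25227163 0.96183281]
orange_box [(0.94, [192.4, 271.4], 332), (0.27, [165.4, 290.9], 196)]
green_box []
yellow_box [(0.7, [197.4, 311.4], 312)]
labeller [(0.78, [222.6, 266.2], 783)]
trigger [(0.53, [217.8, 255.0], 114)]
blue_tray [(0.64, [278.1, 283.4], 2239)]
green_mug [(0.69, [161.6, 310.8], 140)]
corn_tin [(0.55, [167.6, 289.3], 159)]
white_cup [(0.75, [242.2, 233.7], 201)]
spice_jar [(0.68, [335.6, 264.2], 525), (0.21, [198.8, 311.6], 267)]
pepper_mill [(0.81, [351.6, 246.2], 868)]
timer [(0.56, [156.2, 314.5], 77)]
teaspoon [(0.64, [322.6, 275.7], 103), (0.38, [216.4, 253.3], 140), (0.3, [165.7, 292.2], 150)]
```

Run:
```python
import cv2
a=cv2.imread("pics/top0.png")[165:275,80:460]; cv2.imwrite("pics/top0c.png",cv2.resize(a,(798,231),interpolation=cv2.INTER_CUBIC))
a=cv2.imread("pics/side0.png")[130:390,160:400]
top=cv2.resize(cv2.imread("pics/top0.png")[165:275,80:280],(800,440),interpolation=cv2.INTER_CUBIC)
cv2.imwrite("pics/side0c.png",cv2.resize(a,(554,600),interpolation=cv2.INTER_CUBIC))
```

```text
(no output)
```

View pics/top0c.png

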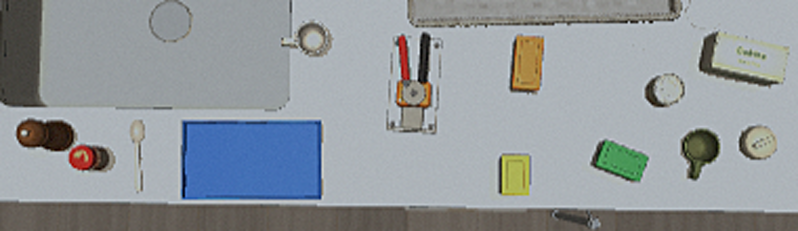

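View pics/side0c.png

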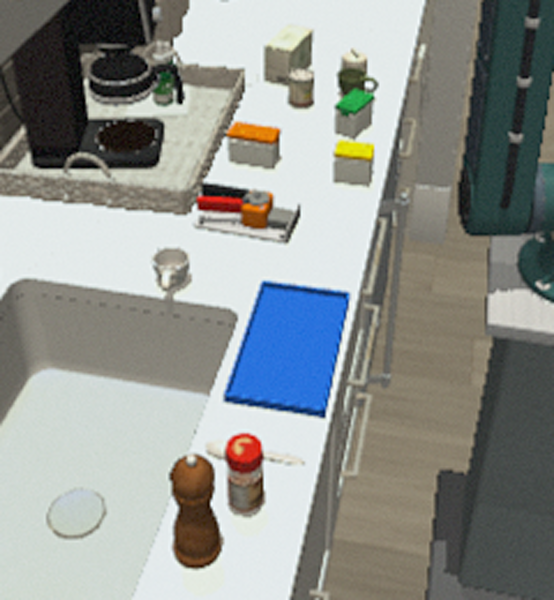

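```bash
cat > h.py <<'E'
from bench import *
import bench, cv2, numpy as np
def cam(c):
    s=snapshot(c); s["R"]=cv2.Rodrigues(np.array(s["rvec"],float))[0]; s["t"]=np.array(s["tvec"],float)
    s["hsv"]=cv2.cvtColor(s["pixels"],cv2.COLOR_RGB2HSV).astype(int); s["name"]=c; return s
def back(s,uv,z):
    uv=np.atleast_2d(uv).astype(float)
    d=np.c_[(uv[:,0]-s["cx"])/s["fx"],(uv[:,1]-s["cy"])/s["fy"],np.ones(len(uv))]@s["R"]
    o=-s["R"].T@s["t"]; return o+d*((z-o[2])/d[:,2])[:,None]
def proj(s,P):
    q=np.atleast_2d(P)@s["R"].T+s["t"]; return np.c_[q[:,0]/q[:,2]*s["fx"]+s["cx"],q[:,1]/q[:,2]*s["fy"]+s["cy"]]
HUE=dict(orange_box=(8,20),green_box=(50,75),yellow_box=(24,33))
def blob(s,m,z,box=None):
    """largest blob of mask m -> world centroid, long-axis angle deg, principal sizes"""
    n,l,st,_=cv2.connectedComponentsWithStats(m.astype(np.uint8))
    if n<2: return None
    k=1+np.argmax(st[1:,4]); v,u=np.nonzero(l==k); P=back(s,np.c_[u,v],z)[:,:2]
    c=P.mean(0); w,V=np.linalg.eigh(np.cov((P-c).T)); a=V[:,1]
    return c,np.degrees(np.arctan2(a[1],a[0])) %180,np.sqrt(12*w[::-1]),len(u)
def boxes(s,z=.07,names=HUE):
    H=s["hsv"]; r={}
    for n in names:
        lo,hi=HUE[n]; m=(H[...,0]>=lo)&(H[...,0]<=hi)&(H[...,1]>110)&(H[...,2]>80)
        X=np.zeros(m.shape,bool)
        sil=[d for d in silhouettes(s["name"],n)]
        # keep blobs of sensible size lying on the worktop
        k,l,st,ce=cv2.connectedComponentsWithStats(m.astype(np.uint8)); best=None
        for i in range(1,k):
            if st[i,4]<60: continue
            b=blob(s,l==i,z); conf=max([d["confidence"]*(d["mask"]&(l==i)).sum()/st[i,4] for d in sil],default=0)
            print(n,b[0].round(4),"long axis",b[1].round(1),"size",(b[2]*1000).round(0),b[3],"conf",round(conf,2))
E
python3 - <<'E'
from h import *
print([n for n in dir(bench) if 'grasp' in n.lower() or n.isupper()], getattr(bench,'tcp_to_grasp',None))
s=cam("top"); boxes(s)
H=s["hsv"]; 
print("tray",blob(s,(H[...,0]>100)&(H[...,0]<120)&(H[...,1]>150),.012))
L=np.zeros(H.shape[:2],bool); L[175:235,258:295]=1
print("head",blob(s,L&(H[...,0]>=5)&(H[...,0]<=20)&(H[...,1]>130)&(H[...,2]>90),.059))
print("red",blob(s,L&((H[...,0]<5)|(H[...,0]>172))&(H[...,1]>150),.058))
print("black",blob(s,L&(H[...,2]<60),.058))
s2=cam("side"); boxes(s2)
im=cv2.cvtColor(s["pixels"],cv2.COLOR_RGB2BGR)[172:236,250:300]
im2=cv2.cvtColor(s2["pixels"],cv2.COLOR_RGB2BGR)[205:240,235:300]
a=cv2.resize(im,(400,512),interpolation=cv2.INTER_CUBIC); b=cv2.resize(im2,(390,210),interpolation=cv2.INTER_CUBIC)
o=np.zeros((512,790,3),np.uint8); o[:,:400]=a; o[:210,400:]=b; cv2.imwrite("pics/lab.png",o)
E
```

```text
['tcp_to_grasp'] 0.0188
orange_box [ 0.6207 -0.2224] long axis 177.3 size [96. 48.] 273 conf 0.94
orange_box [0.4798 0.6692] long axis 137.9 size [38. 31.] 60 conf 0.0
green_box [ 0.446  -0.3901] long axis 70.9 size [83. 47.] 273 conf 0.63
yellow_box [ 0.4185 -0.1994] long axis 179.3 size [72. 48.] 239 conf 0.54
tray (array([0.43854434, 0.27863195]), np.float64(90.49872059346836), array([0.25461839, 0.14229342]), 2438)
head (array([ 0.55901684, -0.04040482]), np.float64(173.65410343726896), array([0.04858633, 0.01402735]), 31)
red (array([0.6258456 , 0.00231737]), np.float64(6.136110604157807), array([0.07858754, 0.01268286]), 68)
black (array([ 0.62641718, -0.03393357]), np.float64(176.64645806536322), array([0.08817814, 0.01571388]), 94)
orange_box [ 0.9849 -1.3228] long axis 105.6 size [202.  74.] 60 conf 0.0
orange_box [ 0.8759 -0.9371] long axis 119.6 size [172. 107.] 87 conf 0.0
orange_box [ 0.615  -0.2068] long axis 173.0 size [99. 57.] 144 conf 0.85
orange_box [1.0189 0.1974] long axis 138.9 size [300.  45.] 376 conf 0.0
orange_box [0.547  0.0529] long axis 92.2 size [79. 49.] 125 conf 0.0
orange_box [1.1363 0.3586] long axis 134.7 size [253.  18.] 153 conf 0.0
orange_box [1.0358 0.39  ] long axis 132.0 size [132.  20.] 117 conf 0.0
orange_box [0.9795 0.5149] long axis 136.8 size [110.  34.] 160 conf 0.0
orange_box [0.4938 0.5945] long axis 79.8 size [46. 43.] 207 conf 0.0
orange_box [0.4701 0.6737] long axis 162.5 size [40. 27.] 132 conf 0.0
green_box [ 0.4441 -0.38  ] long axis 78.7 size [100.  52.] 109 conf 0.76
yellow_box [ 0.4145 -0.1886] long axis 171.8 size [71. 55.] 108 conf 0.6
```

View pics/lab.png

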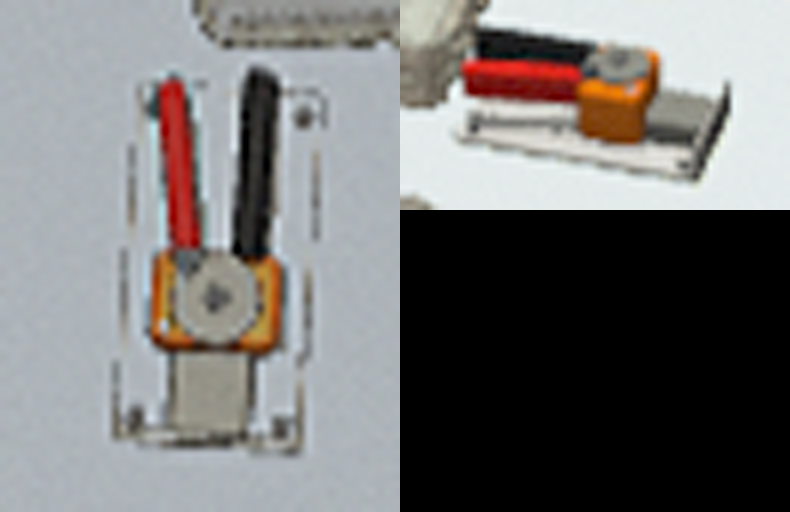

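Run:
```python
from h import *
s=cam("top")
f=lambda x,y,z:back(s,[250+x/8-.5,172+y/8-.5],z)[0][:2].round(4)
print("disc",f(217,296,.06),"plate front top mid",f(208,443,.03),"plate L",f(116,436,.03),"R",f(300,449,.03),"foot L",f(118,440,.008),f(145,88,.008),"foot R",f(300,449,.008),f(322,95,.008))
print("grip ends",f(262,72,.058),f(250,250,.058),"trig end",f(172,80,.058))
```

```text
disc [ 0.5648 -0.0168] plate front top mid [ 0.4966 -0.0136] plate L [0.4993 0.0305] R [ 0.4944 -0.0577] foot L [0.4984 0.0299] [0.6704 0.0196] foot R [ 0.4954 -0.0583] [ 0.6683 -0.0667]
grip ends [ 0.6721 -0.0366] [ 0.587  -0.0321] trig end [0.6676 0.0061]
```

Call:
play_rows --rows '[[9, [6, 4, 0], [0, 0, -0.1]], [9, [12, 8, 0], [0, 0, -0.2]], [9, [18, 12, 0], [0, 0, -0.3]], [9, [24, 16, 0], [0, 0, -0.363]], [9, [30, 20, 0], [0, 0, -0.363]], [9, [36, 24, 0], [0, 0, -0.363]], [9, [42, 28, 0], [0, 0, -0.363]], [9, [45, 30, 0], [0, 0, -0.363]]]'

```text
time: 2.52
tool_pos: [0.4497, -0.3365, 0.1825]
ee_rot: [3.141, -0.0, -0.047]
wrist_force: [0.5, -0.4, -0.1]
width: 0.0899
```

Call:
play_rows --rows '[[9, [17.1, 11.4, 0], [0, 0, 0]], [9, [17.1, 11.4, 0], [0, 0, 0]], [9, [17.1, 11.4, 0], [0, 0, 0]], [9, [17.1, 11.4, 0], [0, 0, 0]], [9, [17.1, 11.4, -4], [0, 0, 0]], [9, [17.1, 11.4, -7], [0, 0, 0]], [9, [17.1, 11.4, -7], [0, 0, 0]]]'

```text
time: 3.1
tool_pos: [0.6161, -0.2192, 0.1019]
ee_rot: [-3.135, 0.015, -0.043]
wrist_force: [-0.7, 1.7, -3.0]
width: 0.09
```

Run:
```python
from h import *
print(get_obs()["tool_pos"])
for c in("top","side"):
    s=cam(c); boxes(s)
    cv2.imwrite(f"pics/{c}1.png",cv2.cvtColor(s["pixels"],cv2.COLOR_RGB2BGR))
a=cv2.imread("pics/side1.png")[140:240,200:330]; cv2.imwrite("pics/s1c.png",cv2.resize(a,(780,600),interpolation=cv2.INTER_CUBIC))
```

```text
[ 0.61611151 -0.21924203  0.10185009]
orange_box [ 0.5914 -0.2185] long axis 92.0 size [49. 40.] 137 conf 0
orange_box [0.479  0.6678] long axis 123.5 size [38. 34.] 69 conf 0
green_box [ 0.4457 -0.3902] long axis 71.0 size [83. 47.] 274 conf 0.53
orange_box [ 0.6149 -0.2066] long axis 172.7 size [99. 57.] 145 conf 0.61
orange_box [1.0265 0.1929] long axis 140.6 size [322.  53.] 403 conf 0.0
orange_box [0.5471 0.0532] long axis 93.1 size [78. 50.] 124 conf 0.0
orange_box [1.1365 0.3578] long axis 134.6 size [244.  17.] 151 conf 0.0
orange_box [1.0338 0.3925] long axis 131.7 size [133.  19.] 124 conf 0.0
orange_box [0.9802 0.5139] long axis 137.5 size [109.  37.] 164 conf 0.0
orange_box [0.4936 0.5946] long axis 88.0 size [45. 44.] 206 conf 0.0
orange_box [0.4693 0.6739] long axis 157.5 size [40. 27.] 132 conf 0.0
green_box [ 0.4438 -0.3799] long axis 77.6 size [101.  51.] 109 conf 0.77
yellow_box [ 0.4138 -0.1879] long axis 3.6 size [66. 56.] 102 conf 0.8
```

View pics/s1c.png

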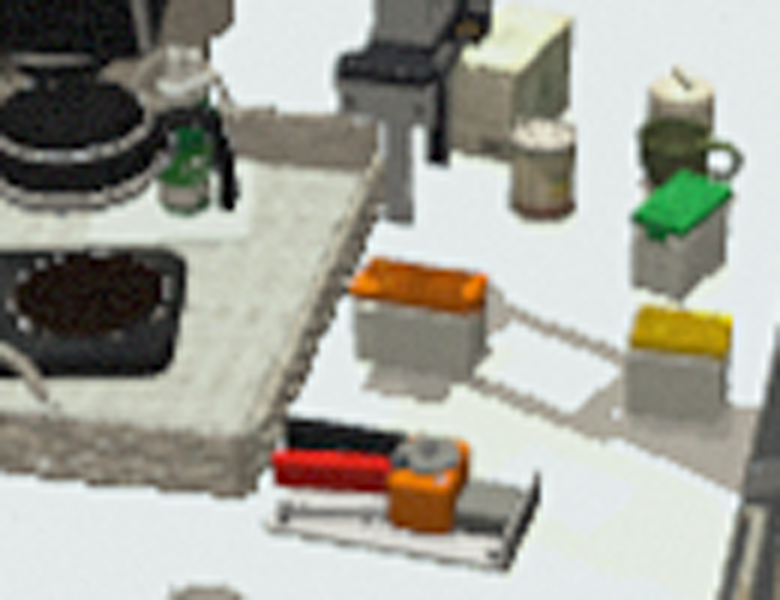

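Call:
play_rows --rows '[[9, [0, 0, 0], [0, 0, 0]], [9, [0, 0, 0], [0, 0, 0]]]'

```text
time: 3.67
tool_pos: [0.6193, -0.2246, 0.1135]
ee_rot: [3.141, -0.002, -0.048]
wrist_force: [-0.2, 0.3, -0.5]
width: 0.0899
```

Call:
play_rows --rows '[[9, [0, 0.2, -2.5], [0, 0, 0]], [9, [0, 0.2, -5], [0, 0, 0]], [9, [0, 0.2, -7], [0, 0, 0]], [9, [0, 0.2, -7.6], [0, 0, 0]], [9, [0, 0.2, -7.6], [0, 0, 0]], [4, [0, 0.2, -7.6], [0, 0, 0]], [4, [0, 0.2, -7.6], [0, 0, 0]], [4, [0, 0.2, -7.6], [0, 0, 0]]]'

```text
time: 4.33
tool_pos: [0.6205, -0.2226, 0.0386]
ee_rot: [3.14, -0.004, -0.047]
wrist_force: [0.9, -0.1, 0.2]
width: 0.0731
```

Call:
play_rows --rows '[[4, [0, 0, 0], [0, 0, 0]], [4, [0, 0, 0], [0, 0, 0]], [4, [0, 0, 0], [0, 0, 0]]]'

```text
time: 4.58
tool_pos: [0.6196, -0.2219, 0.037]
ee_rot: [3.141, -0.001, -0.047]
wrist_force: [0.6, 1.1, 1.3]
width: 0.054
```

Call:
play_rows --rows '[[4, [0, 0, 0], [0, 0, 0]], [4, [0, 0, 0], [0, 0, 0]], [4, [0, 0, 3], [0, 0, 0]], [4, [0, 0, 5], [0, 0, 0]], [4, [-2, 2.5, 5], [0, 0, 0.12]], [4, [-4, 5, 5], [0, 0, 0.24]], [4, [-6, 7.5, 5], [0, 0, 0.36]], [4, [-8, 10, 5], [0, 0, 0.48]]]'

```text
time: 5.25
tool_pos: [0.5377, -0.1211, 0.0853]
ee_rot: [-3.141, 0.001, 0.438]
wrist_force: [0.5, 0.9, -1.5]
width: 0.0497
```

Call:
play_rows --rows '[[4, [-2, 2, 0], [0, 0, 0.12]], [4, [-4, 4, 0], [0, 0, 0.24]], [4, [-6, 6, 0], [0, 0, 0.36]], [4, [-8, 9, 0], [0, 0, 0.48]], [4, [-9.4, 11.2, 0], [0, 0, 0.6]], [4, [-9.4, 11.2, 0], [0, 0, 0.72]], [4, [-9.4, 11.2, 0], [0, 0, 0.84]], [4, [-9.4, 11.2, 0], [0, 0, 0.96]]]'

```text
time: 5.92
tool_pos: [0.4444, -0.0095, 0.0857]
ee_rot: [-3.141, 0.001, 1.4]
wrist_force: [-0.3, -0.3, -1.6]
width: 0.0496
```

Call:
play_rows --rows '[[4, [0, 0, 0], [0, 0, 0.12]], [4, [0, 0, 0], [0, 0, 0.12]], [4, [0, 0, 0], [0, 0, 0.12]]]'

```text
time: 6.17
tool_pos: [0.4448, -0.01, 0.0857]
ee_rot: [-3.141, 0.0, 1.51]
wrist_force: [0.5, 0.6, -2.0]
width: 0.0499
```

Call:
play_rows --rows '[[4, [0, -0.1, -2.5], [0, 0, 0]], [4, [0, -0.1, -4.2], [0, 0, 0]], [4, [0, -0.1, -4.75], [0, 0, 0]], [4, [0.8, -0.1, -4.75], [0, 0, 0]], [4, [1.6, -0.1, -4.75], [0, 0, 0]], [4, [2.2, -0.1, -4.75], [0, 0, 0]], [4, [2.4, -0.1, -4.75], [0, 0, 0]], [4, [2.4, -0.1, -4.75], [0, 0, 0]]]'

```text
time: 6.83
tool_pos: [0.4687, -0.0111, 0.0386]
ee_rot: [-3.139, 0.0, 1.513]
wrist_force: [-3.7, -1.4, -0.1]
width: 0.0496
```

Call:
play_rows --rows '[[4, [0.1, 0, 0], [0, 0, 0]], [4, [0.2, 0, 0], [0, 0, 0]], [4, [0.3, 0, 0], [0, 0, 0]], [4, [0.3, 0, 0], [0, 0, 0]]]'

```text
time: 7.17
tool_pos: [0.469, -0.0112, 0.038]
ee_rot: [-3.135, 0.001, 1.513]
wrist_force: [-7.6, -1.5, 2.3]
width: 0.0495
```

Call:
play_rows --rows '[[4, [-0.1, 0, -0.15], [0, 0, 0]], [7, [-0.1, 0, -0.15], [0, 0, 0]], [7, [-0.2, 0, -0.15], [0, 0, 0]], [7, [-0.2, 0, -0.15], [0, 0, 0]], [7, [-0.2, 0, -0.15], [0, 0, 0]], [7, [-0.2, 0, 4], [0, 0, 0]], [7, [-0.2, 0, 8], [0, 0, 0]], [7, [-0.2, 0, 8], [0, 0, 0]]]'

```text
time: 7.83
tool_pos: [0.4759, -0.0115, 0.1277]
ee_rot: [3.125, 0.001, 1.513]
wrist_force: [0.3, 0.0, 0.6]
width: 0.0696
```

Run:
```python
from h import *
s=cam("side")
cv2.imwrite("pics/s2c.png",cv2.resize(cv2.cvtColor(s["pixels"],cv2.COLOR_RGB2BGR)[160:260,200:330],(780,600),interpolation=cv2.INTER_CUBIC))
```

```text
(no output)
```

View pics/s2c.png

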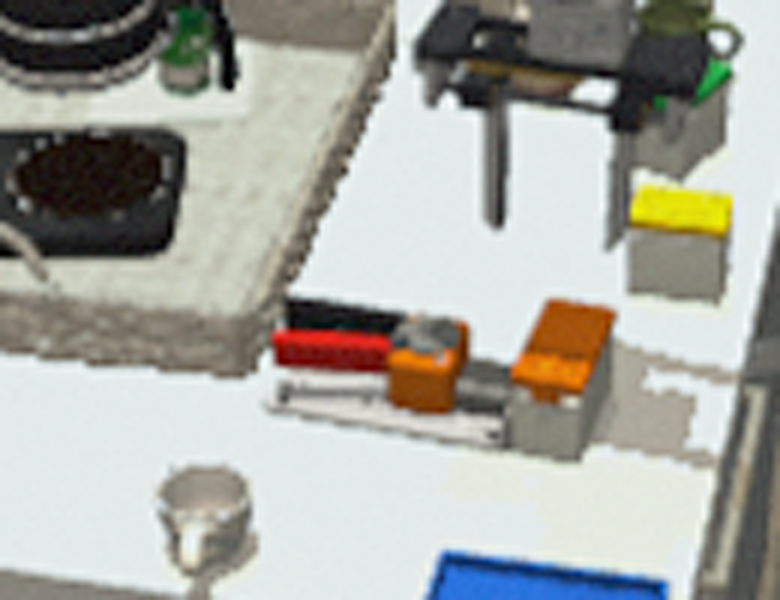

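Call:
play_rows --rows '[[9, [1, 0, 0], [0, 0, -0.12]], [9, [3, -0.2, 0], [0, 0, -0.24]], [9, [6, -0.5, 0], [0, 0, -0.36]], [9, [9, -0.6, 0], [0, 0, -0.48]], [9, [12, -0.8, 0], [0, 0, -0.6]], [9, [14, -1, 0], [0, 0, -0.72]], [9, [16, -1, 0], [0, 0, -0.84]], [9, [16.9, -1, 0], [0, 0, -0.96]]]'

```text
time: 8.55
tool_pos: [0.641, -0.021, 0.1166]
ee_rot: [-3.141, 0.0, 0.547]
wrist_force: [-0.4, 0.1, -0.4]
width: 0.0901
```

Call:
play_rows --rows '[[9, [0, 0, 0], [0, 0, -0.12]], [9, [0, 0, 0], [0, 0, -0.24]], [9, [0, 0, 0], [0, 0, -0.36]], [9, [0, 0, 0], [0, 0, -0.48]], [9, [0, 0, 0], [0, 0, -0.609]], [9, [0, 0, -2], [0, 0, -0.609]], [9, [0, 0, -2], [0, 0, -0.609]], [9, [0, 0, -2], [0, 0, -0.609]]]'

```text
time: 9.22
tool_pos: [0.6378, -0.0207, 0.0962]
ee_rot: [-3.141, 0.005, -0.056]
wrist_force: [-0.1, 0.2, 1.6]
width: 0.0901
```

Call:
play_rows --rows '[[9, [0, 0, -2.5], [0, 0, 0]], [9, [0, 0, -5], [0, 0, 0]], [9, [0, 0, -6.7], [0, 0, 0]], [9, [0, 0, -7], [0, 0, 0]], [7, [0, 0, -7], [0, 0, 0]], [5.5, [0, 0, -7], [0, 0, 0]], [5.5, [0, 0, -7], [0, 0, 0]], [5.5, [0, 0, -7], [0, 0, 0]]]'

```text
time: 9.88
tool_pos: [0.6408, -0.0205, 0.031]
ee_rot: [-3.141, -0.004, -0.056]
wrist_force: [2.0, 2.5, 0.1]
width: 0.0667
```

Call:
play_rows --rows '[[3.8, [0, 0, 0], [0, 0, 0]], [3.8, [0, 0, 0], [0, 0, 0]], [3.8, [0, 0, 0], [0, 0, 0]], [3.8, [0, 0, 0], [0, 0, 0]], [3.8, [0, 0, 0], [0, 0, 0]], [3.8, [0, 0, 0], [0, 0, 0]], [3.8, [0, 0, 0], [0, 0, 0]], [3.8, [0, 0, 0], [0, 0, 0]]]'

```text
time: 10.55
tool_pos: [0.6418, -0.0198, 0.0307]
ee_rot: [-3.14, -0.006, -0.056]
wrist_force: [4.9, 3.7, 1.2]
width: 0.0426
```

Run:
```python
from h import *
print(get_obs()["width"],get_obs()["wrist_force"])
s=cam("side")
cv2.imwrite("pics/s3c.png",cv2.resize(cv2.cvtColor(s["pixels"],cv2.COLOR_RGB2BGR)[170:250,230:330],(750,600),interpolation=cv2.INTER_CUBIC))
```

```text
0.04261144087274365 [4.8854571  3.70927281 1.19917   ]
```

View pics/s3c.png

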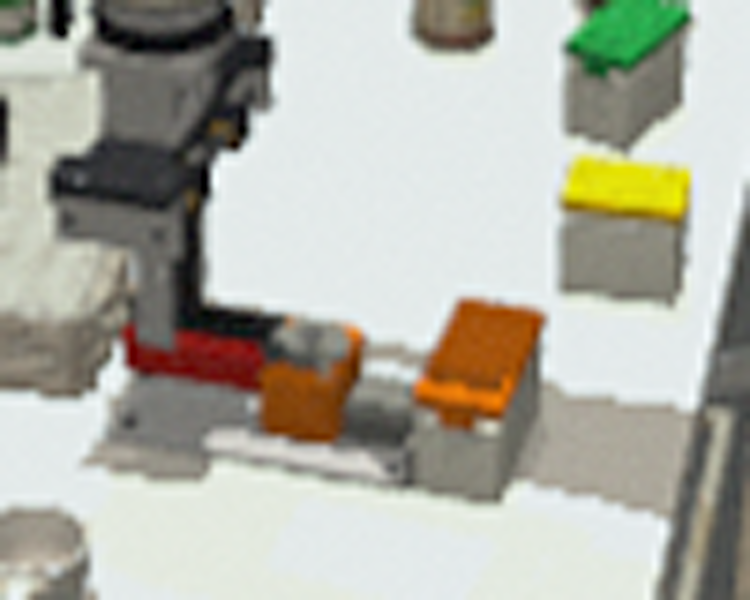

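Call:
play_rows --rows '[[3.8, [0, 0, 0], [0, 0, 0]], [3.8, [0, 0, 0], [0, 0, 0]], [3.8, [0, 0, 0], [0, 0, 0]], [3.8, [0, 0, 0], [0, 0, 0]]]'

```text
time: 10.93
tool_pos: [0.6418, -0.0198, 0.0307]
ee_rot: [-3.14, -0.006, -0.056]
wrist_force: [3.7, 3.7, 0.6]
width: 0.0423
```

Run:
```python
from h import *
o=get_obs();print(o["width"],o["wrist_force"],o["tool_pos"])
s=cam("top"); boxes(s)
cv2.imwrite("pics/t3c.png",cv2.resize(cv2.cvtColor(s["pixels"],cv2.COLOR_RGB2BGR)[170:250,230:330],(750,600),interpolation=cv2.INTER_CUBIC))
```

```text
0.04234409564173413 [3.67907667 3.73743313 0.64174618] [ 0.64184238 -0.01983657  0.0306692 ]
orange_box [0.4793 0.6677] long axis 152.8 size [36. 35.] 65 conf 0.0
green_box [ 0.4456 -0.3899] long axis 71.2 size [83. 47.] 272 conf 0.64
yellow_box [ 0.4186 -0.1993] long axis 179.1 size [72. 48.] 238 conf 0.64
```

View pics/t3c.png

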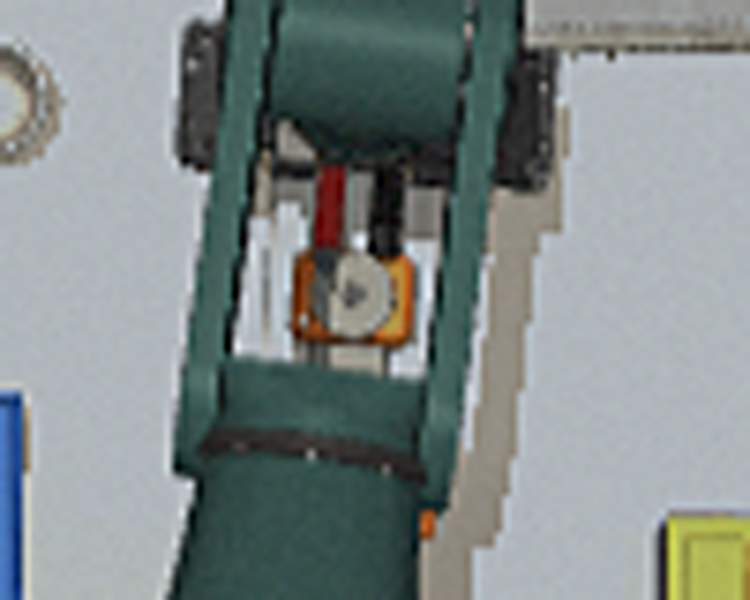

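Call:
play_rows --rows '[[8.5, [0, 0, 0], [0, 0, 0]], [8.5, [0, 0, 0], [0, 0, 0]], [8.5, [0, 0, 0], [0, 0, 0]], [8.5, [0, 0, 0], [0, 0, 0]], [8.5, [0, 0, 0], [0, 0, 0]], [8.5, [0, 0, 3], [0, 0, 0]], [8.5, [0, 0, 6.5], [0, 0, 0]], [8.5, [0, 0, 9.2], [0, 0, 0]]]'

```text
time: 11.8
tool_pos: [0.6384, -0.0224, 0.1216]
ee_rot: [3.139, 0.002, -0.057]
wrist_force: [0.5, -0.0, 0.7]
width: 0.0847
```

```bash
cat >> h.py <<'E'
O=np.array([.494,-.013]); YAW=-.056
def lab(p): c,s=np.cos(YAW),np.sin(YAW); return O+np.array([c*p[0]-s*p[1],s*p[0]+c*p[1]])
def fitside(s,name,x0,half,psi0,z=.07):
    """fit box pose (x,y,yaw) to the lid-coloured+network mask in the side view; half=(hx,hy)"""
    from scipy.optimize import minimize
    lo,hi=HUE[name]; H=s["hsv"]; m=(H[...,0]>=lo)&(H[...,0]<=hi)&(H[...,1]>110)&(H[...,2]>80)
    uv=proj(s,[x0[0],x0[1],z])[0]; W=np.zeros(m.shape,bool); r=22; W[int(uv[1])-r:int(uv[1])+r,int(uv[0])-r:int(uv[0])+r]=1
    n,l,st,_=cv2.connectedComponentsWithStats((m&W).astype(np.uint8)); 
    k=max(range(1,n),key=lambda i:st[i,4]-20*np.hypot(*(_[i]-uv))); m=(l==k)
    def ren(p):
        c,sn=np.cos(p[2]),np.sin(p[2]); K=[]
        for zz in (z,z-.014):
            for a in (-1,1):
                for b in (-1,1): K.append([p[0]+c*a*half[0]-sn*b*half[1],p[1]+sn*a*half[0]+c*b*half[1],zz])
        h=cv2.convexHull(proj(s,K).astype(np.float32)); I=np.zeros((m.shape[0]*1,m.shape[1]),np.uint8)
        big=np.zeros((44*8,44*8),np.uint8); off=np.array([int(uv[0])-r,int(uv[1])-r])
        cv2.fillPoly(big,[((h.reshape(-1,2)-off+.5)*8).astype(np.int32)],255)
        return cv2.resize(big,(44,44),interpolation=cv2.INTER_AREA)/255.
    M=m[int(uv[1])-r:int(uv[1])+r,int(uv[0])-r:int(uv[0])+r].astype(float)
    f=lambda p:np.abs(ren(p)-M).sum()+((p[2]-psi0)/.1)**2
    R=minimize(f,[*x0,psi0],method="Nelder-Mead",options=dict(initial_simplex=[[x0[0]+a,x0[1]+b,psi0+g] for a,b,g in((0,0,0),(.01,0,0),(0,.01,0),(.005,.005,.1))],xatol=1e-4))
    return R.x,R.fun,M.sum()
E
python3 - <<'E'
from h import *
s=cam("side")
p,f,n=fitside(s,"orange_box",lab((-.025,0)),(.025,.048),YAW); print(p,f,n,"expected",lab((-.025,0)))
p,f,n=fitside(s,"green_box",(.446,-.390),(.025,.042),np.radians(71-90)); print("green side-top bias",p-[.4458,-.3901,np.radians(-19)],f,n)
p,f,n=fitside(s,"yellow_box",(.4186,-.1993),(.025,.036),np.radians(89-90)+np.pi/2); print("yellow",p-[.4186,-.1993,np.radians(89)],f,n)
E
```

```text
[ 0.46779944 -0.00511653 -0.0327108 ] 31.395415157851318 196.0 expected [ 0.46903919 -0.01160073]
green side-top bias [-0.00120898 -0.00202861  0.05838914] 28.874262488599125 106.0
yellow [-0.00227813 -0.00073461  0.07524339] 40.48772543002953 107.0
```

Call:
play_rows --rows '[[7, [-1, 0, 0], [0, 0, 0.12]], [7, [-3, 0.2, 0], [0, 0, 0.24]], [7, [-6, 0.4, 0], [0, 0, 0.36]], [7, [-9, 0.6, 0], [0, 0, 0.48]], [7, [-12, 0.8, 0], [0, 0, 0.6]], [7, [-14, 0.9, 0], [0, 0, 0.72]], [7, [-16, 0.9, 0], [0, 0, 0.84]], [7, [-16.9, 0.9, 0], [0, 0, 0.96]]]'

```text
time: 12.52
tool_pos: [0.4671, -0.0129, 0.1199]
ee_rot: [-3.141, 0.003, 0.909]
wrist_force: [0.6, 0.3, -0.7]
width: 0.0702
```

Call:
play_rows --rows '[[7, [0, 0, 0], [0, 0, 0.12]], [7, [0, 0, 0], [0, 0, 0.24]], [7, [0, 0, 0], [0, 0, 0.36]], [7, [0, 0, 0], [0, 0, 0.48]], [7, [0, 0, 0], [0, 0, 0.609]], [7, [0, 0, -1], [0, 0, 0.609]], [7, [0, 0, -1], [0, 0, 0.609]], [7, [0, 0, -1], [0, 0, 0.609]]]'

```text
time: 13.18
tool_pos: [0.4689, -0.0123, 0.1091]
ee_rot: [-3.138, 0.001, 1.51]
wrist_force: [0.6, 0.6, 0.1]
width: 0.0696
```

Call:
play_rows --rows '[[7, [0, 0.3, -3], [0, 0, 0]], [7, [0, 0.3, -6], [0, 0, 0]], [7, [0, 0.3, -7.1], [0, 0, 0]], [7, [0, 0.3, -7.1], [0, 0, 0]], [4, [0, 0.3, -7.1], [0, 0, 0]], [4, [0, 0.3, -7.1], [0, 0, 0]], [4, [0, 0.3, -7.1], [0, 0, 0]], [4, [0, 0.3, -7.1], [0, 0, 0]]]'

```text
time: 13.85
tool_pos: [0.4703, -0.0094, 0.0416]
ee_rot: [3.141, 0.001, 1.513]
wrist_force: [-3.1, -0.8, 5.8]
width: 0.0498
```

Call:
play_rows --rows '[[4, [0, 0, 0], [0, 0, 0]], [4, [0, 0, 0], [0, 0, 0]], [4, [-1, 0, 0.3], [0, 0, 0]], [4, [-3, 0, 2], [0, 0, 0]], [4, [-5, 0, 4.5], [0, 0, -0.12]], [4, [-6, 0, 4.5], [0, 0, -0.24]], [4, [-7, 0, 4.5], [0, 0, -0.36]], [4, [-7, 0, 4.5], [0, 0, -0.48]]]'

```text
time: 14.52
tool_pos: [0.3995, -0.0089, 0.0857]
ee_rot: [3.14, -0.001, 1.027]
wrist_force: [0.9, -0.5, -1.1]
width: 0.0494
```

Call:
play_rows --rows '[[4, [0, 0, 0], [0, 0, -0.12]], [4, [0, 0, 0], [0, 0, -0.24]], [4, [0, 0, 0], [0, 0, -0.36]], [4, [0, 0, 0], [0, 0, -0.48]], [4, [0, 0, 0], [0, 0, -0.6]], [4, [0, 0, 0], [0, 0, -0.72]], [4, [0, 0, 0], [0, 0, -0.84]], [4, [0, 0, 0], [0, 0, -0.96]]]'

```text
time: 15.18
tool_pos: [0.4007, -0.0089, 0.0851]
ee_rot: [3.141, -0.002, 0.067]
wrist_force: [-0.1, 0.2, -0.6]
width: 0.049
```

Call:
play_rows --rows '[[4, [0, -0.1, 0], [0, 0, -0.12]], [4, [0, -0.1, -2], [0, 0, -0.12]], [4, [0, -0.1, -4], [0, 0, -0.12]], [4, [1, -0.1, -4.3], [0, 0, -0.12]], [4, [2.5, -0.1, -4.3], [0, 0, -0.12]], [4, [3.5, -0.1, -4.3], [0, 0, -0.12]], [4, [4, -0.1, -4.3], [0, 0, -0.12]], [4, [4, -0.1, -4.3], [0, 0, -0.12]]]'

```text
time: 15.85
tool_pos: [0.4414, -0.01, 0.042]
ee_rot: [3.141, -0.001, -0.047]
wrist_force: [-0.2, -0.2, -2.0]
width: 0.0495
```

Call:
play_rows --rows '[[4, [0.2, 0, 0], [0, 0, 0]], [4, [0.4, 0, 0], [0, 0, 0]], [4, [0.5, 0, 0], [0, 0, 0]], [4, [0.5, 0, 0], [0, 0, 0]]]'

```text
time: 16.18
tool_pos: [0.4451, -0.0099, 0.0417]
ee_rot: [3.142, -0.0, -0.047]
wrist_force: [0.1, -0.5, -2.8]
width: 0.0491
```

Call:
play_rows --rows '[[4, [0.1, 0, 0], [0, 0, -0.01]], [4, [0.2, 0, 0], [0, 0, -0.01]], [4, [0.3, 0, 0], [0, 0, -0.01]], [4, [0.4, 0, 0], [0, 0, -0.01]], [4, [0.4, 0, 0], [0, 0, -0.01]]]'

```text
time: 16.6
tool_pos: [0.4485, -0.0099, 0.0416]
ee_rot: [3.141, 0.002, -0.057]
wrist_force: [-2.2, 0.1, -1.0]
width: 0.0496
```

Call:
play_rows --rows '[[4, [0.15, 0, 0], [0, 0, 0]], [4, [0.3, 0, 0], [0, 0, 0]], [4, [0.3, 0, 0], [0, 0, 0]]]'

```text
time: 16.85
tool_pos: [0.4491, -0.0098, 0.0412]
ee_rot: [3.141, 0.008, -0.057]
wrist_force: [-7.8, 0.6, 3.1]
width: 0.0488
```

Call:
play_rows --rows '[[4, [-0.15, 0, -0.1], [0, 0, 0]], [7, [-0.15, 0, -0.1], [0, 0, 0]], [7, [-0.15, 0, -0.1], [0, 0, 0]], [7, [-0.15, 0, -0.1], [0, 0, 0]], [7, [-0.15, 0, -0.1], [0, 0, 0]], [9, [-0.15, 0, 4], [0, 0, 0]], [9, [-0.15, 0, 7.6], [0, 0, 0]], [9, [-0.15, 0, 7.6], [0, 0, 0]]]'

```text
time: 17.52
tool_pos: [0.4558, -0.0106, 0.1256]
ee_rot: [3.14, -0.015, -0.057]
wrist_force: [1.3, -0.2, 0.9]
width: 0.0872
```

Call:
play_rows --rows '[[9, [4, -0.2, 0], [0, 0, 0]], [9, [8, -0.5, 0], [0, 0, 0]], [9, [12, -0.8, 0], [0, 0, 0]], [9, [16, -1, 0], [0, 0, 0]], [9, [18.7, -1.1, 0], [0, 0, 0]], [9, [18.7, -1.1, 0], [0, 0, 0]], [9, [18.7, -1.1, -2], [0, 0, 0]], [9, [18.7, -1.1, -2], [0, 0, 0]]]'

```text
time: 18.18
tool_pos: [0.636, -0.0207, 0.0938]
ee_rot: [-3.141, 0.006, -0.057]
wrist_force: [-1.6, 0.0, -1.4]
width: 0.09
```

Run:
```python
from h import *
o=get_obs();print(o["tool_pos"],o["ee_rot"])
s=cam("side")
p,f,n=fitside(s,"orange_box",lab((-.048,0)),(.025,.048),YAW+np.pi/2); print(p,f,n,"expected",lab((-.048,0)))
cv2.imwrite("pics/s4c.png",cv2.resize(cv2.cvtColor(s["pixels"],cv2.COLOR_RGB2BGR)[170:250,230:330],(750,600),interpolation=cv2.INTER_CUBIC))
```

```text
[ 0.63598993 -0.02069762  0.09377388] [-3.14125136  0.00610156 -0.05721969]
[ 0.44480366 -0.00989722  1.55289457] 50.8824024793521 197.0 expected [ 0.44607524 -0.0103134 ]
```

View pics/s4c.png

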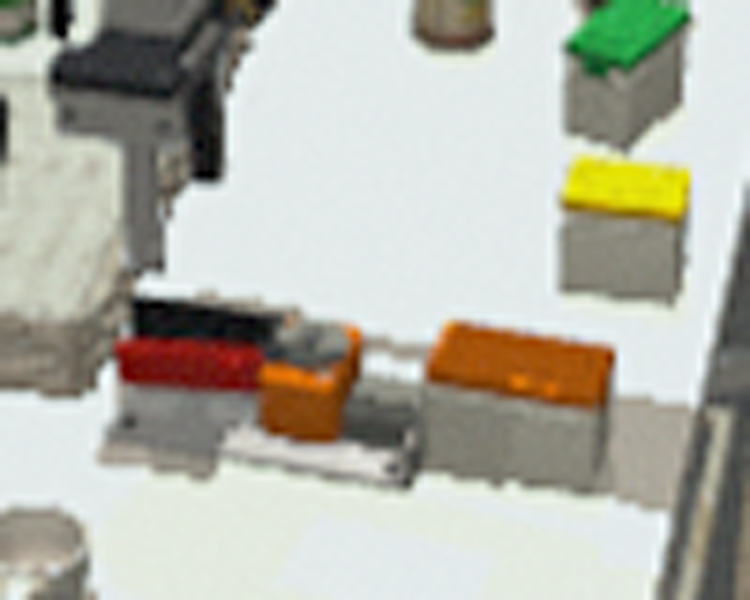

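Call:
play_rows --rows '[[9, [0.2, 0, -2.5], [0, 0, 0]], [9, [0.2, 0, -5], [0, 0, 0]], [9, [0.2, 0, -6.7], [0, 0, 0]], [7, [0.2, 0, -6.8], [0, 0, 0]], [5.5, [0.2, 0, -6.8], [0, 0, 0]], [5.5, [0.2, 0, -6.8], [0, 0, 0]], [3.8, [0.2, 0, -6.8], [0, 0, 0]], [3.8, [0.2, 0, -6.8], [0, 0, 0]]]'

```text
time: 18.9
tool_pos: [0.6417, -0.0197, 0.0322]
ee_rot: [-3.139, -0.005, -0.057]
wrist_force: [2.4, 4.2, -0.1]
width: 0.0603
```

Call:
play_rows --rows '[[3.8, [0, 0, 0], [0, 0, 0]], [3.8, [0, 0, 0], [0, 0, 0]], [3.8, [0, 0, 0], [0, 0, 0]], [3.8, [0, 0, 0], [0, 0, 0]], [3.8, [0, 0, 0], [0, 0, 0]], [3.8, [0, 0, 0], [0, 0, 0]], [3.8, [0, 0, 0], [0, 0, 0]], [3.8, [0, 0, 0], [0, 0, 0]]]'

```text
time: 19.57
tool_pos: [0.6428, -0.0199, 0.0321]
ee_rot: [-3.14, -0.008, -0.057]
wrist_force: [4.5, 3.6, 0.6]
width: 0.0418
```

Call:
play_rows --rows '[[8.5, [0, 0, 0], [0, 0, 0]], [8.5, [0, 0, 0], [0, 0, 0]], [8.5, [0, 0, 0], [0, 0, 0]], [8.5, [0, 0, 0], [0, 0, 0]], [8.5, [0, 0, 0], [0, 0, 0]], [8.5, [0, 0, 3], [0, 0, 0]], [8.5, [0, 0, 6.5], [0, 0, 0]], [8.5, [0, 0, 9.2], [0, 0, 0]]]'

```text
time: 20.23
tool_pos: [0.639, -0.0224, 0.1229]
ee_rot: [3.139, 0.001, -0.058]
wrist_force: [0.6, 0.1, 1.3]
width: 0.0849
```

Call:
play_rows --rows '[[7, [-4, 0.2, 0], [0, 0, 0]], [7, [-8, 0.5, 0], [0, 0, 0]], [7, [-12, 0.8, 0], [0, 0, 0]], [7, [-16, 1, 0], [0, 0, 0]], [7, [-19.4, 1.1, 0], [0, 0, 0]], [7, [-19.4, 1.1, 0], [0, 0, 0]], [7, [-19.4, 1.1, -2], [0, 0, 0]], [7, [-19.4, 1.1, -2], [0, 0, 0]]]'

```text
time: 20.9
tool_pos: [0.4432, -0.0107, 0.0991]
ee_rot: [3.14, 0.005, -0.058]
wrist_force: [-0.6, 0.6, -0.5]
width: 0.0701
```

Call:
play_rows --rows '[[7, [0, 0, -3], [0, 0, 0]], [7, [0, 0, -5], [0, 0, 0]], [7, [0, 0, -6.4], [0, 0, 0]], [5, [0, 0, -6.4], [0, 0, 0]], [4, [0, 0, -6.4], [0, 0, 0]], [4, [0, 0, -6.4], [0, 0, 0]], [4, [0, 0, -6.4], [0, 0, 0]], [4, [0, 0, -6.4], [0, 0, 0]]]'

```text
time: 21.57
tool_pos: [0.447, -0.0102, 0.0392]
ee_rot: [3.141, -0.003, -0.057]
wrist_force: [1.1, 0.6, 1.3]
width: 0.0496
```

Call:
play_rows --rows '[[4, [-1, 0, 1], [0, 0, 0]], [4, [-1, 0, 4], [0, 0, 0.057]], [4, [-0.8, 3, 6], [0, 0, 0.057]], [4, [-0.8, 7, 6], [0, 0, 0.057]], [4, [-0.8, 11, 6], [0, 0, 0.057]], [4, [-0.8, 15, 6], [0, 0, 0.057]], [4, [-0.8, 19, 6], [0, 0, 0.057]], [4, [-0.8, 23, 6], [0, 0, 0.057]]]'

```text
time: 22.23
tool_pos: [0.4375, 0.2219, 0.0984]
ee_rot: [3.141, -0.001, -0.0]
wrist_force: [1.5, -0.5, -2.3]
width: 0.0495
```

Call:
play_rows --rows '[[4, [0, 4, 0], [0, 0, 0]], [4, [0, 8, 0], [0, 0, 0]], [4, [0, 12, 0], [0, 0, 0]], [4, [0, 14, 0], [0, 0, 0]], [4, [0, 14, 0], [0, 0, 0]], [4, [0, 14, -2], [0, 0, 0]], [4, [0, 14, -3], [0, 0, 0]], [4, [0, 14, -3], [0, 0, 0]]]'

```text
time: 22.9
tool_pos: [0.4356, 0.3579, 0.0644]
ee_rot: [3.137, 0.006, -0.001]
wrist_force: [-1.2, -1.4, -3.2]
width: 0.0496
```

Call:
play_rows --rows '[[4, [0, 0, -1.5], [0, 0, 0]], [4, [0, 0, -2.4], [0, 0, 0]], [4, [0, 0, -2.5], [0, 0, 0]], [4, [0, 0, -2.5], [0, 0, 0]], [6.5, [0, 0, -2.5], [0, 0, 0]], [6.5, [0, 0, -2.5], [0, 0, 0]], [6.5, [0, 0, -2.5], [0, 0, 0]], [6.5, [0, 0, -2.5], [0, 0, 0]]]'

```text
time: 23.57
tool_pos: [0.438, 0.3602, 0.0434]
ee_rot: [-3.141, -0.001, -0.0]
wrist_force: [-0.4, -1.0, 0.1]
width: 0.0647
```

Call:
play_rows --rows '[[6.5, [0, 0, 4], [0, 0, 0]], [6.5, [0, 0, 8], [0, 0, 0]], [6.5, [0, -3, 10], [0, 0, 0]], [6.5, [0, -7, 10], [0, 0, 0.12]], [6.5, [0, -11, 10], [0, 0, 0.24]], [6.5, [0, -15, 10], [0, 0, 0.36]], [6.5, [0, -19, 10], [0, 0, 0.48]], [6.5, [0, -23, 10], [0, 0, 0.6]]]'

```text
time: 24.23
tool_pos: [0.4377, 0.1403, 0.1433]
ee_rot: [3.141, -0.001, 0.569]
wrist_force: [0.8, -0.5, 0.2]
width: 0.0652
```

Run:
```python
from h import *
o=get_obs();print(o["tool_pos"],o["ee_rot"])
s=cam("top"); boxes(s)
cv2.imwrite("pics/t5c.png",cv2.resize(cv2.cvtColor(s["pixels"],cv2.COLOR_RGB2BGR)[160:280,140:460],(800,300),interpolation=cv2.INTER_CUBIC))
```

```text
[0.43773598 0.14029715 0.14327999] [ 3.14078571e+00 -1.04348884e-03  5.69368805e-01]
orange_box [0.4792 0.669 ] long axis 160.9 size [38. 32.] 61 conf 0.0
orange_box [0.4358 0.3608] long axis 5.6 size [92. 46.] 254 conf 0.9
green_box [ 0.4653 -0.3507] long axis 69.2 size [83. 47.] 269 conf 0.91
yellow_box [ 0.4185 -0.1994] long axis 179.3 size [72. 48.] 239 conf 0.55
```

View pics/t5c.png

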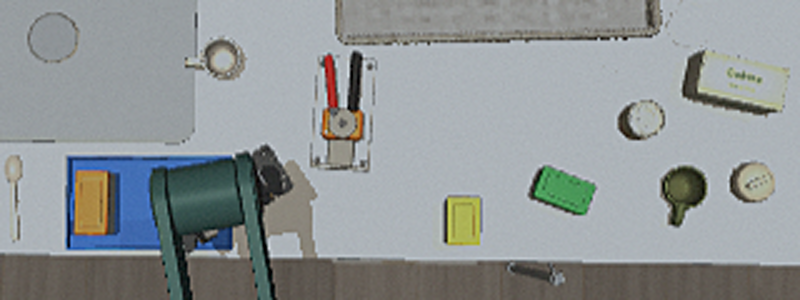

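Call:
play_rows --rows '[[8, [0, -4, 0], [0, 0, 0.12]], [8, [0, -8, 0], [0, 0, 0.24]], [8, [0.5, -12, 0], [0, 0, 0.36]], [8, [1, -16, 0], [0, 0, 0.48]], [8, [1.5, -20, 0], [0, 0, 0.6]], [8, [2, -24, 0], [0, 0, 0.63]], [8, [2.5, -28, 0], [0, 0, 0.63]], [8, [2.7, -32, 0], [0, 0, 0.63]]]'

```text
time: 25.1
tool_pos: [0.4645, -0.1564, 0.1429]
ee_rot: [3.141, -0.001, 1.196]
wrist_force: [0.8, -0.4, -0.2]
width: 0.0798
```

Call:
play_rows --rows '[[8, [0, -4, 0], [0, 0, 0]], [8, [0, -8, 0], [0, 0, 0]], [8, [0, -12, 0], [0, 0, 0]], [8, [0, -15.5, 0], [0, 0, 0]], [8, [0, -15.5, 0], [0, 0, 0]], [8, [0, -15.5, -2], [0, 0, 0]], [8, [0, -15.5, -3], [0, 0, 0]], [8, [0, -15.5, -3], [0, 0, 0]]]'

```text
time: 25.77
tool_pos: [0.4626, -0.3084, 0.1092]
ee_rot: [-3.135, -0.003, 1.195]
wrist_force: [-0.5, -0.3, -0.8]
width: 0.08
```

Call:
play_rows --rows '[[8, [0, 0, 0], [0, 0, 0]], [8, [0, 0, 0], [0, 0, 0]], [8, [0, 0, 0], [0, 0, 0]]]'

```text
time: 26.02
tool_pos: [0.4641, -0.3107, 0.1139]
ee_rot: [3.14, 0.0, 1.195]
wrist_force: [-0.7, 1.0, 1.2]
width: 0.0799
```

Call:
play_rows --rows '[[8, [0.1, -3, 0], [0, 0, 0.013]], [8, [0.1, -4, 0], [0, 0, 0.013]], [8, [0.1, -4, -2.5], [0, 0, 0.013]], [8, [0.1, -4, -5], [0, 0, 0.013]], [8, [0.1, -4, -7], [0, 0, 0.013]], [8, [0.1, -4, -7.6], [0, 0, 0.013]], [8, [0.1, -4, -7.6], [0, 0, 0.013]], [4, [0.1, -4, -7.6], [0, 0, 0.013]]]'

```text
time: 26.68
tool_pos: [0.4647, -0.3514, 0.0377]
ee_rot: [3.14, 0.0, 1.206]
wrist_force: [0.9, -0.1, 0.1]
width: 0.0761
```

Call:
play_rows --rows '[[4, [0, 0, 0], [0, 0, 0]], [4, [0, 0, 0], [0, 0, 0]], [4, [0, 0, 0], [0, 0, 0]], [4, [0, 0, 0], [0, 0, 0]], [4, [0, 0, 0], [0, 0, 0]], [4, [0, 0, 2], [0, 0, 0]], [4, [0, 0, 5], [0, 0, 0]], [4, [0, 0, 5], [0, 0, 0]]]'

```text
time: 27.35
tool_pos: [0.4669, -0.3534, 0.0927]
ee_rot: [3.132, 0.004, 1.207]
wrist_force: [0.7, 0.0, 0.3]
width: 0.0492
```

Call:
play_rows --rows '[[4, [0, 0, 4], [0, 0, 0]], [4, [0, 1, 7], [0, 0, 0]], [4, [0, 5, 7], [0, 0, 0.1]], [4, [0, 9, 7], [0, 0, 0.2]], [4, [0, 13, 7], [0, 0, 0.306]], [4, [0, 17, 7], [0, 0, 0.306]], [4, [-1, 21, 7], [0, 0, 0.306]], [4, [-2, 25, 7], [0, 0, 0.306]]]'

```text
time: 28.02
tool_pos: [0.4436, -0.0992, 0.1556]
ee_rot: [-3.141, -0.001, 1.512]
wrist_force: [1.8, 0.7, -0.9]
width: 0.0494
```

Call:
play_rows --rows '[[4, [0, 4, 0], [0, 0, 0]], [4, [0, 8, 0], [0, 0, 0]], [4, [0, 9, -3], [0, 0, 0]], [4, [0, 9, -6], [0, 0, 0]], [4, [0, 9, -7], [0, 0, 0]], [4, [0, 9, -7], [0, 0, 0]], [4, [0, 9, -7], [0, 0, 0]]]'

```text
time: 28.6
tool_pos: [0.444, -0.0114, 0.0865]
ee_rot: [-3.14, -0.0, 1.512]
wrist_force: [0.4, -0.4, 0.1]
width: 0.0496
```

Call:
play_rows --rows '[[4, [0, 0, -2.5], [0, 0, 0]], [4, [0, 0, -4.2], [0, 0, 0]], [4, [0, 0, -4.75], [0, 0, 0]], [4, [0.8, 0, -4.75], [0, 0, 0]], [4, [1.6, 0, -4.75], [0, 0, 0]], [4, [2.2, 0, -4.75], [0, 0, 0]], [4, [2.4, 0, -4.75], [0, 0, 0]], [4, [2.4, 0, -4.75], [0, 0, 0]]]'

```text
time: 29.27
tool_pos: [0.4694, -0.0114, 0.0402]
ee_rot: [3.141, 0.0, 1.512]
wrist_force: [-0.9, -0.6, -1.1]
width: 0.0494
```

Call:
play_rows --rows '[[4, [0.1, 0, 0], [0, 0, 0]], [4, [0.2, 0, 0], [0, 0, 0]], [4, [0.3, 0, 0], [0, 0, 0]], [4, [0.35, 0, 0], [0, 0, 0]], [4, [0.35, 0, 0], [0, 0, 0]]]'

```text
time: 29.68
tool_pos: [0.4696, -0.011, 0.0388]
ee_rot: [-3.137, 0.0, 1.512]
wrist_force: [-5.5, -0.1, 2.1]
width: 0.0499
```

Call:
play_rows --rows '[[4, [-0.1, 0, -0.15], [0, 0, 0]], [7, [-0.1, 0, -0.15], [0, 0, 0]], [7, [-0.2, 0, -0.15], [0, 0, 0]], [7, [-0.2, 0, -0.15], [0, 0, 0]], [7, [-0.2, 0, -0.15], [0, 0, 0]], [7, [-0.2, 0, 4], [0, 0, 0]], [7, [-0.2, 0, 8], [0, 0, 0]], [7, [-0.2, 0, 8], [0, 0, 0]]]'

```text
time: 30.35
tool_pos: [0.4752, -0.0117, 0.1279]
ee_rot: [3.125, 0.001, 1.513]
wrist_force: [0.7, -0.8, 2.0]
width: 0.0701
```

Call:
play_rows --rows '[[9, [1, 0, 0], [0, 0, -0.12]], [9, [3, -0.2, 0], [0, 0, -0.24]], [9, [6, -0.5, 0], [0, 0, -0.36]], [9, [9, -0.6, 0], [0, 0, -0.48]], [9, [12, -0.8, 0], [0, 0, -0.6]], [9, [14, -1, 0], [0, 0, -0.72]], [9, [16, -1, 0], [0, 0, -0.84]], [9, [16.9, -1, 0], [0, 0, -0.96]]]'

```text
time: 31.02
tool_pos: [0.6414, -0.0212, 0.1185]
ee_rot: [3.141, -0.001, 0.547]
wrist_force: [0.8, 0.2, -0.6]
width: 0.0898
```

Call:
play_rows --rows '[[9, [0, 0, 0], [0, 0, -0.12]], [9, [0, 0, 0], [0, 0, -0.24]], [9, [0, 0, 0], [0, 0, -0.36]], [9, [0, 0, 0], [0, 0, -0.48]], [9, [0, 0, 0], [0, 0, -0.609]], [9, [0, 0, -2], [0, 0, -0.609]], [9, [0, 0, -2], [0, 0, -0.609]], [9, [0, 0, -2], [0, 0, -0.609]]]'

```text
time: 31.68
tool_pos: [0.638, -0.0209, 0.0977]
ee_rot: [-3.141, 0.003, -0.056]
wrist_force: [0.2, 0.6, -0.5]
width: 0.0899
```

Run:
```python
from h import *
o=get_obs();print(o["tool_pos"],o["ee_rot"])
s=cam("side")
p,f,n=fitside(s,"green_box",lab((-.025,0)),(.025,.042),YAW); print(p,f,n,"expected",lab((-.025,0)))
cv2.imwrite("pics/s6c.png",cv2.resize(cv2.cvtColor(s["pixels"],cv2.COLOR_RGB2BGR)[170:250,230:330],(750,600),interpolation=cv2.INTER_CUBIC))
```

```text
[ 0.63798304 -0.02092901  0.0976534 ] [-3.14135850e+00  2.93967485e-03 -5.59366250e-02]
[ 0.46736978 -0.00690576  0.02132176] 49.370414415658836 149.0 expected [ 0.46903919 -0.01160073]
```

View pics/s6c.png

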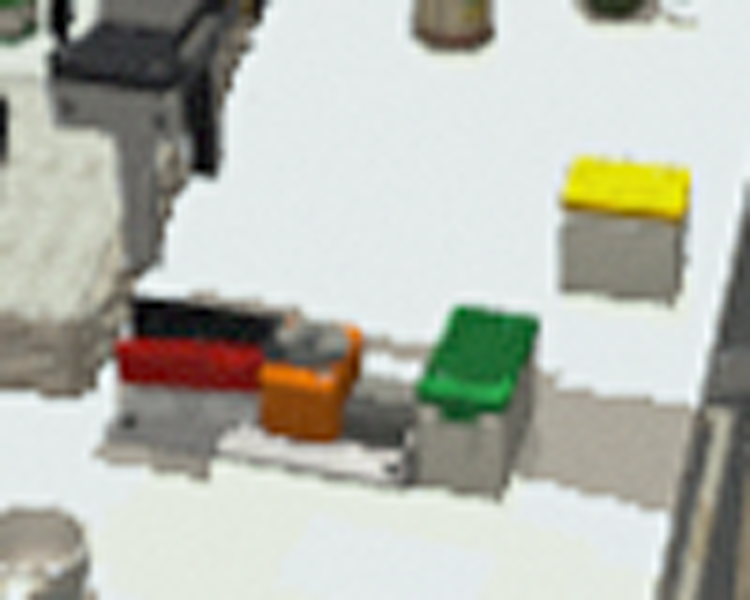

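Call:
play_rows --rows '[[9, [0, 0, -2.5], [0, 0, 0]], [9, [0, 0, -5], [0, 0, 0]], [9, [0, 0, -6.8], [0, 0, 0]], [7, [0, 0, -7], [0, 0, 0]], [5.5, [0, 0, -7], [0, 0, 0]], [5.5, [0, 0, -7], [0, 0, 0]], [3.8, [0, 0, -7], [0, 0, 0]], [3.8, [0, 0, -7], [0, 0, 0]]]'

```text
time: 32.4
tool_pos: [0.641, -0.0198, 0.0315]
ee_rot: [-3.139, -0.005, -0.056]
wrist_force: [2.9, 4.9, -0.2]
width: 0.0601
```

Call:
play_rows --rows '[[3.8, [0, 0, 0], [0, 0, 0]], [3.8, [0, 0, 0], [0, 0, 0]], [3.8, [0, 0, 0], [0, 0, 0]], [3.8, [0, 0, 0], [0, 0, 0]], [3.8, [0, 0, 0], [0, 0, 0]], [3.8, [0, 0, 0], [0, 0, 0]], [3.8, [0, 0, 0], [0, 0, 0]], [3.8, [0, 0, 0], [0, 0, 0]]]'

```text
time: 33.07
tool_pos: [0.642, -0.0198, 0.0315]
ee_rot: [-3.139, -0.008, -0.056]
wrist_force: [4.6, 3.3, -0.5]
width: 0.0423
```

Call:
play_rows --rows '[[8.5, [0, 0, 0], [0, 0, 0]], [8.5, [0, 0, 0], [0, 0, 0]], [8.5, [0, 0, 0], [0, 0, 0]], [8.5, [0, 0, 0], [0, 0, 0]], [8.5, [0, 0, 0], [0, 0, 0]], [8.5, [0, 0, 3], [0, 0, 0]], [8.5, [0, 0, 6.5], [0, 0, 0]], [8.5, [0, 0, 9.2], [0, 0, 0]]]'

```text
time: 33.73
tool_pos: [0.6382, -0.0225, 0.1228]
ee_rot: [3.139, 0.001, -0.057]
wrist_force: [0.6, 0.3, 0.1]
width: 0.0848
```

Call:
play_rows --rows '[[7, [-1, 0, 0], [0, 0, 0.12]], [7, [-3, 0.2, 0], [0, 0, 0.24]], [7, [-6, 0.4, 0], [0, 0, 0.36]], [7, [-9, 0.6, 0], [0, 0, 0.48]], [7, [-12, 0.8, 0], [0, 0, 0.6]], [7, [-14, 0.9, 0], [0, 0, 0.72]], [7, [-16, 0.9, 0], [0, 0, 0.84]], [7, [-16.9, 0.9, 0], [0, 0, 0.96]]]'

```text
time: 34.4
tool_pos: [0.467, -0.0132, 0.1213]
ee_rot: [3.141, 0.003, 0.909]
wrist_force: [0.4, -0.6, 0.5]
width: 0.0697
```

Call:
play_rows --rows '[[7, [0, 0, 0], [0, 0, 0.12]], [7, [0, 0, 0], [0, 0, 0.24]], [7, [0, 0, 0], [0, 0, 0.36]], [7, [0, 0, 0], [0, 0, 0.48]], [7, [0, 0, 0], [0, 0, 0.609]], [7, [0, 0, -1], [0, 0, 0.609]], [7, [0, 0, -1], [0, 0, 0.609]], [7, [0, 0, -1], [0, 0, 0.609]]]'

```text
time: 35.07
tool_pos: [0.4687, -0.0126, 0.11]
ee_rot: [-3.139, 0.001, 1.509]
wrist_force: [-0.9, 0.3, 0.4]
width: 0.0703
```

Call:
play_rows --rows '[[7, [0, 0.2, -3], [0, 0, 0]], [7, [0, 0.2, -6], [0, 0, 0]], [7, [0, 0.2, -7.1], [0, 0, 0]], [7, [0, 0.2, -7.1], [0, 0, 0]], [4, [0, 0.2, -7.1], [0, 0, 0]], [4, [0, 0.2, -7.1], [0, 0, 0]], [4, [0, 0.2, -7.1], [0, 0, 0]], [4, [0, 0.2, -7.1], [0, 0, 0]]]'

```text
time: 35.73
tool_pos: [0.4696, -0.0103, 0.0422]
ee_rot: [-3.141, 0.0, 1.512]
wrist_force: [-5.6, 1.0, 6.4]
width: 0.0496
```

Call:
play_rows --rows '[[4, [0, 0, 0], [0, 0, 0]], [4, [0, 0, 0], [0, 0, 0]], [4, [-1, 0, 0.3], [0, 0, 0]], [4, [-3, 0, 2], [0, 0, 0]], [4, [-5, 0, 4.5], [0, 0, -0.12]], [4, [-6, 0, 4.5], [0, 0, -0.24]], [4, [-7, 0, 4.5], [0, 0, -0.36]], [4, [-7, 0, 4.5], [0, 0, -0.48]]]'

```text
time: 36.4
tool_pos: [0.3993, -0.0101, 0.0866]
ee_rot: [3.139, -0.001, 1.026]
wrist_force: [0.3, 1.0, -1.7]
width: 0.0494
```

Call:
play_rows --rows '[[4, [0, 0, 0], [0, 0, -0.12]], [4, [0, 0, 0], [0, 0, -0.24]], [4, [0, 0, 0], [0, 0, -0.36]], [4, [0, 0, 0], [0, 0, -0.48]], [4, [0, 0, 0], [0, 0, -0.6]], [4, [0, 0, 0], [0, 0, -0.72]], [4, [0, 0, 0], [0, 0, -0.84]], [4, [0, 0, 0], [0, 0, -0.96]]]'

```text
time: 37.07
tool_pos: [0.4004, -0.0102, 0.086]
ee_rot: [3.141, -0.002, 0.066]
wrist_force: [0.1, -0.1, -0.9]
width: 0.0493
```

Call:
play_rows --rows '[[4, [0, -0.05, 0], [0, 0, -0.125]], [4, [0, -0.05, -2], [0, 0, -0.125]], [4, [0, -0.05, -4], [0, 0, -0.125]], [4, [1.5, -0.05, -4.35], [0, 0, -0.125]], [4, [3, -0.05, -4.35], [0, 0, -0.125]], [4, [4.2, -0.05, -4.35], [0, 0, -0.125]], [4, [4.7, -0.05, -4.35], [0, 0, -0.125]], [4, [4.7, -0.05, -4.35], [0, 0, -0.125]]]'

```text
time: 37.73
tool_pos: [0.4488, -0.0114, 0.0443]
ee_rot: [3.14, -0.003, -0.053]
wrist_force: [-3.2, -0.5, 7.1]
width: 0.049
```

Call:
play_rows --rows '[[4, [0.1, 0, 0], [0, 0, 0]], [4, [0.2, 0, 0], [0, 0, 0]], [4, [0.3, 0, 0], [0, 0, 0]], [4, [0.4, 0, 0], [0, 0, 0]], [4, [0.5, 0, 0], [0, 0, 0]], [4, [0.6, 0, 0], [0, 0, 0]], [4, [0.6, 0, 0], [0, 0, 0]]]'

```text
time: 38.32
tool_pos: [0.4534, -0.0115, 0.0439]
ee_rot: [3.14, -0.002, -0.053]
wrist_force: [-3.5, -1.4, 5.9]
width: 0.0497
```

Call:
play_rows --rows '[[4, [0.1, 0, 0.1], [0, 0, 0]], [4, [0.2, 0, 0.1], [0, 0, 0]], [4, [0.3, 0, 0.1], [0, 0, 0]], [4, [0.3, 0, 0.1], [0, 0, 0]]]'

```text
time: 38.65
tool_pos: [0.4564, -0.0109, 0.0439]
ee_rot: [3.141, -0.001, -0.053]
wrist_force: [-3.5, -0.5, 5.6]
width: 0.0496
```

Run:
```python
from h import *
s=cam("side")
cv2.imwrite("pics/s7c.png",cv2.resize(cv2.cvtColor(s["pixels"],cv2.COLOR_RGB2BGR)[180:250,240:330],(771,600),interpolation=cv2.INTER_CUBIC))
```

```text
(no output)
```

View pics/s7c.png

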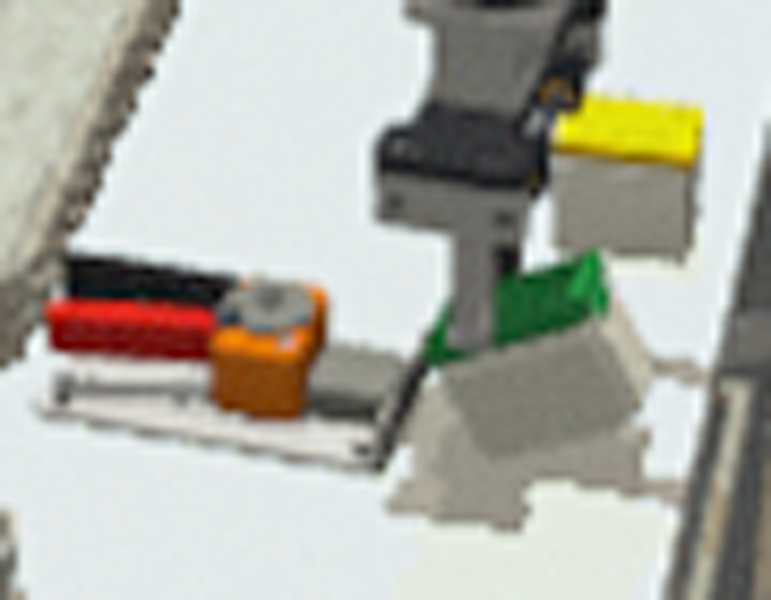

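Call:
play_rows --rows '[[4, [-0.8, 0, 0], [0, 0, 0]], [4, [-1.6, 0, -0.1], [0, 0, 0]], [4, [-2.4, 0, -0.2], [0, 0, 0]], [4, [-3.2, 0, -0.3], [0, 0, 0]], [4, [-4, 0, -0.4], [0, 0, 0]], [4, [-4.5, 0, -0.4], [0, 0, 0]], [4, [-4.5, 0, -0.4], [0, 0, 0]]]'

```text
time: 39.28
tool_pos: [0.4097, -0.0106, 0.0387]
ee_rot: [3.141, 0.0, -0.053]
wrist_force: [0.2, -0.8, 4.6]
width: 0.0499
```

Call:
play_rows --rows '[[5.5, [0, 0, 0], [0, 0, 0]], [7, [0, 0, 0], [0, 0, 0]], [7, [0, 0, 0], [0, 0, 0]], [7, [0, 0, 0], [0, 0, 0]], [7, [0, 0, 0], [0, 0, 0]], [7, [0, 0, 4], [0, 0, 0]], [7, [0, 0, 8], [0, 0, 0]], [7, [0, 0, 8], [0, 0, 0]]]'

```text
time: 39.95
tool_pos: [0.4155, -0.0113, 0.1263]
ee_rot: [3.14, -0.013, -0.052]
wrist_force: [1.5, 0.0, 1.7]
width: 0.0697
```

Call:
play_rows --rows '[[7, [4, 0, 0], [0, 0, 0]], [7, [8, 0, 0], [0, 0, 0]], [7, [12, 0, 0], [0, 0, 0]], [7, [16, 0, 0], [0, 0, 0]], [7, [20, 0, 0], [0, 0, 0]], [7, [22, 0, 0], [0, 0, 0]], [7, [22, 0, 0], [0, 0, 0]]]'

```text
time: 40.53
tool_pos: [0.6338, -0.0107, 0.1163]
ee_rot: [-3.142, 0.001, -0.052]
wrist_force: [-0.8, 0.8, -0.1]
width: 0.0698
```

Run:
```python
from h import *
print(get_obs()["tool_pos"])
s=cam("side")
p,f,n=fitside(s,"green_box",(.408,-.0105),(.025,.042),YAW+np.pi/2); print(p,f,n)
cv2.imwrite("pics/s8c.png",cv2.resize(cv2.cvtColor(s["pixels"],cv2.COLOR_RGB2BGR)[180:250,240:330],(771,600),interpolation=cv2.INTER_CUBIC))
```

```text
[ 0.63375675 -0.01072196  0.11634497]
[ 0.3918366  -0.01236069  1.5242186 ] 68.49907400647443 152.0
```

View pics/s8c.png

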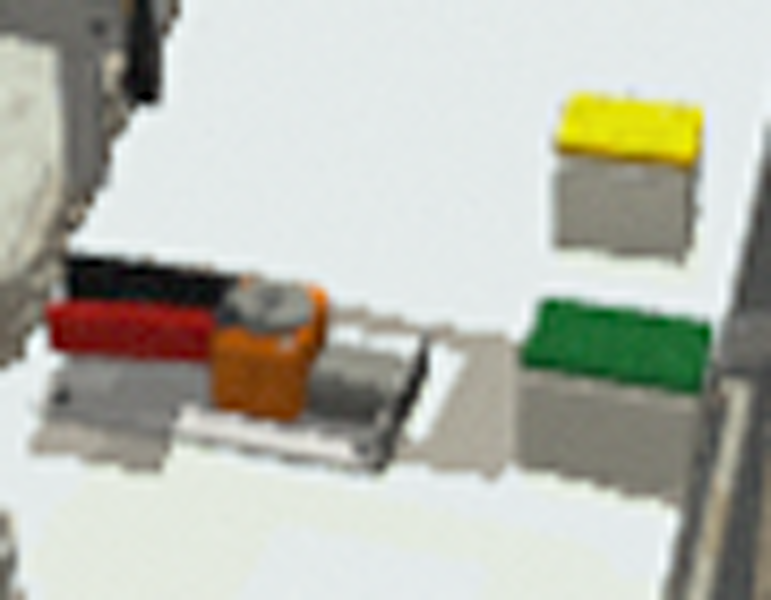

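Call:
play_rows --rows '[[7, [-4, 0, 0], [0, 0, 0]], [7, [-8, 0, 0], [0, 0, 0]], [7, [-12, 0, 0], [0, 0, 0]], [7, [-16, 0, 0], [0, 0, 0]], [7, [-20, 0, 0], [0, 0, 0]], [7, [-24, 0, 0], [0, 0, 0]], [7, [-24, 0, -2], [0, 0, 0]], [7, [-24, 0, -2], [0, 0, 0]]]'

```text
time: 41.25
tool_pos: [0.3864, -0.0101, 0.0969]
ee_rot: [-3.142, 0.002, -0.053]
wrist_force: [-0.1, 0.1, -0.7]
width: 0.0702
```

Call:
play_rows --rows '[[7, [0, 0, -2], [0, 0, 0]], [7, [0, 0, -4], [0, 0, 0]], [7, [0, 0, -5.7], [0, 0, 0]], [7, [0, 0, -6], [0, 0, 0]], [7, [0, 0, -6], [0, 0, 0]]]'

```text
time: 41.67
tool_pos: [0.3895, -0.0104, 0.0376]
ee_rot: [-3.141, 0.004, -0.052]
wrist_force: [0.0, 0.1, 0.7]
width: 0.0703
```

Call:
play_rows --rows '[[5, [0.2, 0, 0], [0, 0, 0]], [4, [0.2, 0, 0], [0, 0, 0]], [4, [0.2, 0, 0], [0, 0, 0]], [4, [0.2, 0, 0], [0, 0, 0]], [4, [0.2, 0, 0], [0, 0, 0]], [4, [0.2, 0, 0], [0, 0, 0]], [4, [0.2, 0, 0.2], [0, 0, 0]], [4, [0.2, 0, 0.4], [0, 0, 0]]]'

```text
time: 42.33
tool_pos: [0.3921, -0.0106, 0.0424]
ee_rot: [3.141, 0.002, -0.053]
wrist_force: [0.7, 0.6, -2.0]
width: 0.0492
```

Call:
play_rows --rows '[[4, [1, 0, 0], [0, 0, 0]], [4, [2, 0, 0], [0, 0, 0]], [4, [3, 0, 0], [0, 0, 0]], [4, [4, 0, 0], [0, 0, 0]], [4, [5, -0.05, 0], [0, 0, 0]], [4, [5.3, -0.05, 0], [0, 0, 0]], [4, [5.3, -0.05, 0], [0, 0, 0]]]'

```text
time: 42.92
tool_pos: [0.4466, -0.0112, 0.0425]
ee_rot: [3.142, 0.001, -0.052]
wrist_force: [0.2, 0.2, -1.2]
width: 0.0496
```

Call:
play_rows --rows '[[4, [0.1, 0, 0], [0, 0, 0]], [4, [0.2, 0, 0], [0, 0, 0]], [4, [0.3, 0, 0], [0, 0, 0]], [4, [0.4, 0, 0], [0, 0, 0]], [4, [0.4, 0, 0], [0, 0, 0]]]'

```text
time: 43.33
tool_pos: [0.4498, -0.0111, 0.0429]
ee_rot: [3.141, -0.0, -0.052]
wrist_force: [-0.0, 0.5, -0.9]
width: 0.0493
```

Carrying freely (only weight felt); continue to contact.

Call:
play_rows --rows '[[4, [0.1, 0, 0], [0, 0, 0]], [4, [0.2, 0, 0], [0, 0, 0]], [4, [0.3, 0, 0], [0, 0, 0]], [4, [0.3, 0, 0], [0, 0, 0]]]'

```text
time: 43.67
tool_pos: [0.4521, -0.0111, 0.0426]
ee_rot: [3.141, 0.002, -0.053]
wrist_force: [-2.4, -0.2, -1.2]
width: 0.0496
```

Call:
play_rows --rows '[[4, [0, 0, -0.2], [0, 0, 0]], [4, [0.1, 0, -0.4], [0, 0, 0]], [4, [0.1, 0, -0.4], [0, 0, 0]]]'

```text
time: 43.92
tool_pos: [0.4522, -0.011, 0.0401]
ee_rot: [3.141, 0.004, -0.052]
wrist_force: [-7.6, 2.0, 10.6]
width: 0.0496
```

Call:
play_rows --rows '[[7, [0, 0, 0], [0, 0, 0]], [7, [0, 0, 0], [0, 0, 0]], [7, [0, 0, 0], [0, 0, 0]], [7, [0, 0, 0], [0, 0, 0]], [9, [0, 0, 3.8], [0, 0, 0]], [9, [0, 0, 7.8], [0, 0, 0]], [9, [0, 0, 7.8], [0, 0, 0]]]'

```text
time: 44.5
tool_pos: [0.459, -0.0119, 0.1247]
ee_rot: [3.14, -0.015, -0.052]
wrist_force: [0.0, -0.5, 0.8]
width: 0.0864
```

Call:
play_rows --rows '[[9, [4, -0.2, 0], [0, 0, 0]], [9, [8, -0.5, 0], [0, 0, 0]], [9, [12, -0.8, 0], [0, 0, 0]], [9, [16, -1, 0], [0, 0, 0]], [9, [18.5, -1, 0], [0, 0, 0]], [9, [18.5, -1, 0], [0, 0, 0]], [9, [18.5, -1, -2], [0, 0, 0]], [9, [18.5, -1, -2], [0, 0, 0]]]'

```text
time: 45.17
tool_pos: [0.6369, -0.0209, 0.0925]
ee_rot: [-3.141, 0.007, -0.052]
wrist_force: [0.1, 0.4, -0.8]
width: 0.0898
```

Run:
```python
from h import *
print(get_obs()["tool_pos"])
s=cam("side")
p,f,n=fitside(s,"green_box",lab((-.042,0)),(.025,.042),YAW+np.pi/2); print(p,f,n,"expected",lab((-.042,0)))
```

```text
[ 0.63690699 -0.02088912  0.09253614]
[ 0.45242043 -0.0130725   1.59870974] 61.700224454969835 155.0 expected [ 0.45206584 -0.01064923]
```

Call:
play_rows --rows '[[9, [0.2, 0, -2.5], [0, 0, 0]], [9, [0.2, 0, -5], [0, 0, 0]], [9, [0.2, 0, -6.5], [0, 0, 0]], [7, [0.2, 0, -6.6], [0, 0, 0]], [5.5, [0.2, 0, -6.6], [0, 0, 0]], [5.5, [0.2, 0, -6.6], [0, 0, 0]], [3.8, [0.2, 0, -6.6], [0, 0, 0]], [3.8, [0.2, 0, -6.6], [0, 0, 0]]]'

```text
time: 45.88
tool_pos: [0.6426, -0.0199, 0.033]
ee_rot: [-3.139, -0.005, -0.052]
wrist_force: [3.3, 4.1, 0.8]
width: 0.0599
```

Call:
play_rows --rows '[[3.8, [0, 0, 0], [0, 0, 0]], [3.8, [0, 0, 0], [0, 0, 0]], [3.8, [0, 0, 0], [0, 0, 0]], [3.8, [0, 0, 0], [0, 0, 0]], [3.8, [0, 0, 0], [0, 0, 0]], [3.8, [0, 0, 0], [0, 0, 0]], [3.8, [0, 0, 0], [0, 0, 0]], [3.8, [0, 0, 0], [0, 0, 0]]]'

```text
time: 46.55
tool_pos: [0.6438, -0.02, 0.033]
ee_rot: [-3.14, -0.007, -0.052]
wrist_force: [4.2, 4.5, 0.3]
width: 0.0418
```

Call:
play_rows --rows '[[8.5, [0, 0, 0], [0, 0, 0]], [8.5, [0, 0, 0], [0, 0, 0]], [8.5, [0, 0, 0], [0, 0, 0]], [8.5, [0, 0, 0], [0, 0, 0]], [8.5, [0, 0, 0], [0, 0, 0]], [8.5, [0, 0, 3], [0, 0, 0]], [8.5, [0, 0, 6.5], [0, 0, 0]], [8.5, [0, 0, 9.2], [0, 0, 0]]]'

```text
time: 47.22
tool_pos: [0.6402, -0.0226, 0.124]
ee_rot: [3.139, 0.001, -0.053]
wrist_force: [0.7, 0.5, 0.5]
width: 0.0848
```

Call:
play_rows --rows '[[7, [-4, 0.2, 0], [0, 0, 0]], [7, [-8, 0.5, 0], [0, 0, 0]], [7, [-12, 0.8, 0], [0, 0, 0]], [7, [-16, 1, 0], [0, 0, 0]], [7, [-18.7, 1, 0], [0, 0, 0]], [7, [-18.7, 1, 0], [0, 0, 0]], [7, [-18.7, 1, -2], [0, 0, 0]], [7, [-18.7, 1, -2], [0, 0, 0]]]'

```text
time: 47.88
tool_pos: [0.4516, -0.0119, 0.1002]
ee_rot: [3.14, 0.005, -0.053]
wrist_force: [-1.3, 0.7, -0.3]
width: 0.0702
```

Call:
play_rows --rows '[[7, [0, 0, -3], [0, 0, 0]], [7, [0, 0, -5], [0, 0, 0]], [7, [0, 0, -6.3], [0, 0, 0]], [5, [0, 0, -6.3], [0, 0, 0]], [4, [0, 0, -6.3], [0, 0, 0]], [4, [0, 0, -6.3], [0, 0, 0]], [4, [0, 0, -6.3], [0, 0, 0]], [4, [0, 0, -6.3], [0, 0, 0]]]'

```text
time: 48.55
tool_pos: [0.4551, -0.0114, 0.0412]
ee_rot: [3.141, -0.003, -0.052]
wrist_force: [1.3, 0.3, 1.6]
width: 0.0493
```

Call:
play_rows --rows '[[4, [-1, 0, 1], [0, 0, 0]], [4, [-1.5, 0, 4], [0, 0, 0.052]], [4, [-1.5, 3, 6], [0, 0, 0.052]], [4, [-1.5, 7, 6], [0, 0, 0.052]], [4, [-1.5, 11, 6], [0, 0, 0.052]], [4, [-1.5, 15, 6], [0, 0, 0.052]], [4, [-1.5, 19, 6], [0, 0, 0.052]], [4, [-1.5, 22, 6], [0, 0, 0.052]]]'

```text
time: 49.22
tool_pos: [0.4385, 0.2118, 0.1006]
ee_rot: [-3.141, -0.001, 0.001]
wrist_force: [0.8, -0.7, -0.4]
width: 0.0496
```

Call:
play_rows --rows '[[4, [0, 4, 0], [0, 0, 0]], [4, [0, 7, 0], [0, 0, 0]], [4, [0, 7, 0], [0, 0, 0]], [4, [0, 7, -2], [0, 0, 0]], [4, [0, 7, -3], [0, 0, 0]], [4, [0, 7, -3], [0, 0, 0]], [4, [0, 7, -3], [0, 0, 0]]]'

```text
time: 49.8
tool_pos: [0.4381, 0.2779, 0.069]
ee_rot: [3.14, 0.002, -0.001]
wrist_force: [-0.3, -0.4, -1.1]
width: 0.0496
```

Call:
play_rows --rows '[[4, [0, 0, -1.5], [0, 0, 0]], [4, [0, 0, -2.4], [0, 0, 0]], [4, [0, 0, -2.5], [0, 0, 0]], [4, [0, 0, -2.5], [0, 0, 0]], [6.5, [0, 0, -2.5], [0, 0, 0]], [6.5, [0, 0, -2.5], [0, 0, 0]], [6.5, [0, 0, -2.5], [0, 0, 0]], [6.5, [0, 0, -2.5], [0, 0, 0]]]'

```text
time: 50.47
tool_pos: [0.4391, 0.279, 0.0453]
ee_rot: [-3.141, -0.001, -0.001]
wrist_force: [-0.7, -0.3, 0.2]
width: 0.0649
```

Call:
play_rows --rows '[[6.5, [0, 0, 4], [0, 0, 0]], [6.5, [0, 0, 8], [0, 0, 0]], [6.5, [0, -3, 9], [0, 0, 0]], [6.5, [0, -7, 9], [0, 0, 0]], [6.5, [0, -11, 9], [0, 0, 0]], [6.5, [0, -15, 9], [0, 0, 0]], [6.5, [0, -19, 9], [0, 0, 0]], [6.5, [0, -23, 9], [0, 0, 0]]]'

```text
time: 51.13
tool_pos: [0.4385, 0.0473, 0.1353]
ee_rot: [3.141, -0.001, 0.0]
wrist_force: [1.8, 0.4, -0.0]
width: 0.0649
```

Run:
```python
from h import *
o=get_obs();print(o["tool_pos"],o["ee_rot"])
s=cam("top"); boxes(s)
```

```text
[0.43851965 0.04726691 0.13530532] [ 3.14133892e+00 -1.32159236e-03  3.00233983e-04]
orange_box [0.4356 0.3611] long axis 6.1 size [91. 45.] 250 conf 0.57
green_box [0.4369 0.2758] long axis 1.4 size [82. 48.] 258 conf 0
yellow_box [ 0.4185 -0.1994] long axis 179.3 size [72. 48.] 239 conf 0.5
```

Call:
play_rows --rows '[[8, [0, -4, 0], [0, 0, -0.012]], [8, [0, -8, 0], [0, 0, -0.012]], [8, [-1, -12, 0], [0, 0, -0.012]], [8, [-2, -16, 0], [0, 0, -0.012]], [8, [-2, -20, 0], [0, 0, -0.012]], [8, [-2, -24, 0], [0, 0, -0.012]], [8, [-2, -24.7, 0], [0, 0, -0.012]], [8, [-2, -24.7, 0], [0, 0, -0.012]]]'

```text
time: 52.0
tool_pos: [0.4194, -0.1987, 0.1345]
ee_rot: [-3.141, 0.0, -0.014]
wrist_force: [0.4, 0.3, 0.4]
width: 0.0798
```

Call:
play_rows --rows '[[8, [0, 0, -2], [0, 0, 0]], [8, [0, 0, -2.5], [0, 0, 0]], [8, [0, 0, -2.5], [0, 0, 0]], [8, [0, 0, -2.5], [0, 0, 0]]]'

```text
time: 52.33
tool_pos: [0.419, -0.1962, 0.1095]
ee_rot: [-3.141, 0.001, -0.01]
wrist_force: [0.3, 0.2, -0.8]
width: 0.0797
```

Call:
play_rows --rows '[[8, [0, -0.2, -2.5], [0, 0, 0]], [8, [0, -0.2, -5], [0, 0, 0]], [8, [0, -0.2, -7], [0, 0, 0]], [8, [0, -0.2, -7.2], [0, 0, 0]], [6, [0, -0.2, -7.2], [0, 0, 0]], [4, [0, -0.2, -7.2], [0, 0, 0]], [4, [0, -0.2, -7.2], [0, 0, 0]], [4, [0, -0.2, -7.2], [0, 0, 0]]]'

```text
time: 53.0
tool_pos: [0.4201, -0.2007, 0.0397]
ee_rot: [3.14, -0.003, -0.012]
wrist_force: [-0.3, -0.3, 1.0]
width: 0.057
```

Call:
play_rows --rows '[[4, [0, 0, 0], [0, 0, 0]], [4, [0, 0, 0], [0, 0, 0]], [4, [0, 0, 0], [0, 0, 0]], [4, [0, 0, 3], [0, 0, 0]], [4, [0, 2, 5], [0, 0, 0.12]], [4, [0.5, 5, 5], [0, 0, 0.24]], [4, [1, 8, 5], [0, 0, 0.36]], [4, [2, 11, 5], [0, 0, 0.48]]]'

```text
time: 53.67
tool_pos: [0.4381, -0.0895, 0.0877]
ee_rot: [3.141, 0.001, 0.472]
wrist_force: [0.8, -1.1, -2.0]
width: 0.0496
```

Call:
play_rows --rows '[[4, [0, 2, 0], [0, 0, 0.12]], [4, [0, 4, 0], [0, 0, 0.24]], [4, [0.5, 6, 0], [0, 0, 0.36]], [4, [0.5, 7.5, 0], [0, 0, 0.48]], [4, [0.5, 7.5, 0], [0, 0, 0.6]], [4, [0.5, 7.5, 0], [0, 0, 0.72]], [4, [0.5, 7.5, 0], [0, 0, 0.84]], [4, [0.5, 7.5, 0], [0, 0, 0.96]]]'

```text
time: 54.33
tool_pos: [0.4432, -0.0151, 0.0869]
ee_rot: [-3.14, 0.001, 1.434]
wrist_force: [0.4, -0.3, -1.2]
width: 0.0498
```

Call:
play_rows --rows '[[4, [0, 0, 0], [0, 0, 0.085]], [4, [0, 0, 0], [0, 0, 0.085]], [4, [0, 0, 0], [0, 0, 0.085]]]'

```text
time: 54.58
tool_pos: [0.4434, -0.0152, 0.0872]
ee_rot: [-3.141, 0.0, 1.51]
wrist_force: [0.9, -0.5, -0.9]
width: 0.0498
```

Call:
play_rows --rows '[[4, [0, 0.35, -2.5], [0, 0, 0]], [4, [0, 0.35, -4.2], [0, 0, 0]], [4, [0, 0.35, -4.55], [0, 0, 0]], [4, [0.8, 0.35, -4.55], [0, 0, 0]], [4, [1.6, 0.35, -4.55], [0, 0, 0]], [4, [2.2, 0.35, -4.55], [0, 0, 0]], [4, [2.4, 0.35, -4.55], [0, 0, 0]], [4, [2.4, 0.35, -4.55], [0, 0, 0]]]'

```text
time: 55.25
tool_pos: [0.4691, -0.0118, 0.043]
ee_rot: [3.14, 0.0, 1.512]
wrist_force: [-0.0, -0.0, -1.5]
width: 0.0495
```

Call:
play_rows --rows '[[4, [0.1, 0, 0], [0, 0, 0]], [4, [0.2, 0, 0], [0, 0, 0]], [4, [0.3, 0, 0], [0, 0, 0]], [4, [0.4, 0, 0], [0, 0, 0]], [4, [0.4, 0, 0], [0, 0, 0]]]'

```text
time: 55.67
tool_pos: [0.4699, -0.0114, 0.0418]
ee_rot: [-3.137, -0.0, 1.512]
wrist_force: [-5.1, 1.4, 1.8]
width: 0.0496
```

Call:
play_rows --rows '[[4, [-0.1, 0, -0.25], [0, 0, 0]], [4, [-0.1, 0, -0.25], [0, 0, 0]], [7, [-0.1, 0, -0.25], [0, 0, 0]], [7, [-0.2, 0, -0.25], [0, 0, 0]], [7, [-0.2, 0, -0.25], [0, 0, 0]], [7, [-0.2, 0, -0.25], [0, 0, 0]], [7, [-0.2, 0, 3.8], [0, 0, 0]], [7, [-0.2, 0, 7.8], [0, 0, 0]]]'

```text
time: 56.33
tool_pos: [0.4675, -0.0112, 0.1182]
ee_rot: [-3.135, -0.001, 1.513]
wrist_force: [0.6, -0.1, -0.3]
width: 0.0699
```

Call:
play_rows --rows '[[9, [1, 0, 0], [0, 0, -0.12]], [9, [3, -0.2, 0], [0, 0, -0.24]], [9, [6, -0.5, 0], [0, 0, -0.36]], [9, [9, -0.6, 0], [0, 0, -0.48]], [9, [12, -0.8, 0], [0, 0, -0.6]], [9, [14, -1, 0], [0, 0, -0.72]], [9, [16, -1, 0], [0, 0, -0.84]], [9, [16.9, -1, 0], [0, 0, -0.96]]]'

```text
time: 57.0
tool_pos: [0.6414, -0.0218, 0.1197]
ee_rot: [3.141, -0.001, 0.547]
wrist_force: [0.0, 0.1, 0.6]
width: 0.0899
```

Call:
play_rows --rows '[[9, [0, 0, 0], [0, 0, -0.12]], [9, [0, 0, 0], [0, 0, -0.24]], [9, [0, 0, 0], [0, 0, -0.36]], [9, [0, 0, 0], [0, 0, -0.48]], [9, [0, 0, 0], [0, 0, -0.609]], [9, [0, 0, -2], [0, 0, -0.609]], [9, [0, 0, -2], [0, 0, -0.609]], [9, [0, 0, -2], [0, 0, -0.609]]]'

```text
time: 57.67
tool_pos: [0.638, -0.0215, 0.0989]
ee_rot: [-3.141, 0.003, -0.056]
wrist_force: [-0.3, 0.4, 0.3]
width: 0.0898
```

Run:
```python
from h import *
o=get_obs();print(o["tool_pos"],o["ee_rot"])
s=cam("side")
p,f,n=fitside(s,"yellow_box",lab((-.025,0)),(.025,.036),YAW); print(p,f,n,"expected",lab((-.025,0)))
cv2.imwrite("pics/s9c.png",cv2.resize(cv2.cvtColor(s["pixels"],cv2.COLOR_RGB2BGR)[180:250,240:330],(771,600),interpolation=cv2.INTER_CUBIC))
```

```text
[ 0.63804744 -0.02147877  0.0988502 ] [-3.14143755e+00  2.75440384e-03 -5.59277599e-02]
[ 0.46715712 -0.01214144  0.07579298] 41.24674294842245 132.0 expected [ 0.46903919 -0.01160073]
```

View pics/s9c.png

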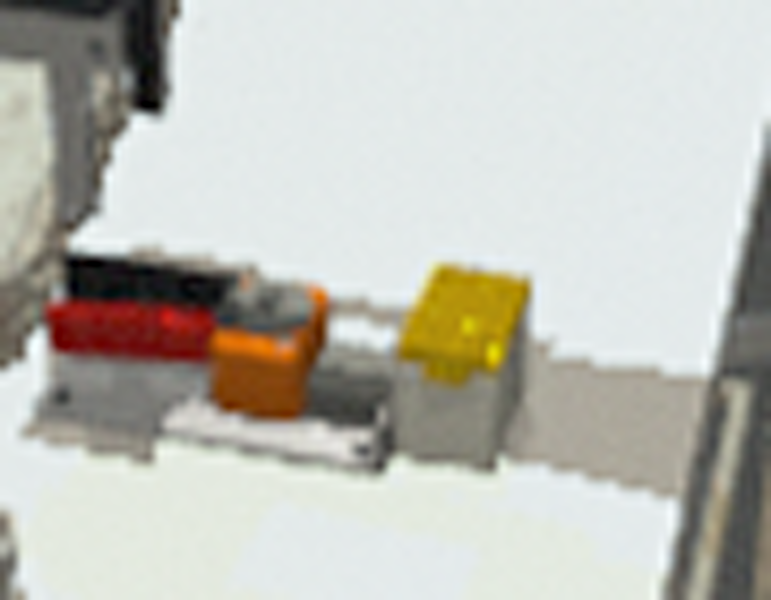

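Call:
play_rows --rows '[[9, [0, 0, -2.5], [0, 0, 0]], [9, [0, 0, -5], [0, 0, 0]], [9, [0, 0, -6.8], [0, 0, 0]], [7, [0, 0, -7], [0, 0, 0]], [5.5, [0, 0, -7], [0, 0, 0]], [5.5, [0, 0, -7], [0, 0, 0]], [3.8, [0, 0, -7], [0, 0, 0]], [3.8, [0, 0, -7], [0, 0, 0]]]'

```text
time: 58.38
tool_pos: [0.641, -0.0203, 0.0325]
ee_rot: [-3.139, -0.005, -0.056]
wrist_force: [2.4, 4.9, -0.5]
width: 0.0604
```

Call:
play_rows --rows '[[3.8, [0, 0, 0], [0, 0, 0]], [3.8, [0, 0, 0], [0, 0, 0]], [3.8, [0, 0, 0], [0, 0, 0]], [3.8, [0, 0, 0], [0, 0, 0]], [3.8, [0, 0, 0], [0, 0, 0]], [3.8, [0, 0, 0], [0, 0, 0]], [3.8, [0, 0, 0], [0, 0, 0]], [3.8, [0, 0, 0], [0, 0, 0]]]'

```text
time: 59.05
tool_pos: [0.6421, -0.0199, 0.0325]
ee_rot: [-3.139, -0.008, -0.056]
wrist_force: [4.9, 4.2, -0.9]
width: 0.0417
```

Call:
play_rows --rows '[[8.5, [0, 0, 0], [0, 0, 0]], [8.5, [0, 0, 0], [0, 0, 0]], [8.5, [0, 0, 0], [0, 0, 0]], [8.5, [0, 0, 0], [0, 0, 0]], [8.5, [0, 0, 0], [0, 0, 0]], [8.5, [0, 0, 3], [0, 0, 0]], [8.5, [0, 0, 6.5], [0, 0, 0]], [8.5, [0, 0, 9.2], [0, 0, 0]]]'

```text
time: 59.72
tool_pos: [0.6384, -0.023, 0.1241]
ee_rot: [3.139, 0.0, -0.057]
wrist_force: [0.9, 0.5, 0.6]
width: 0.0846
```

Call:
play_rows --rows '[[7, [-1, 0, 0], [0, 0, 0.12]], [7, [-3, 0.2, 0], [0, 0, 0.24]], [7, [-6, 0.4, 0], [0, 0, 0.36]], [7, [-9, 0.6, 0], [0, 0, 0.48]], [7, [-12, 0.8, 0], [0, 0, 0.6]], [7, [-14, 0.9, 0], [0, 0, 0.72]], [7, [-16, 0.9, 0], [0, 0, 0.84]], [7, [-16.9, 0.9, 0], [0, 0, 0.96]]]'

```text
time: 60.38
tool_pos: [0.4671, -0.0137, 0.1226]
ee_rot: [3.141, 0.003, 0.909]
wrist_force: [-0.3, -0.4, -0.4]
width: 0.07
```

Call:
play_rows --rows '[[7, [0, 0, 0], [0, 0, 0.12]], [7, [0, 0, 0], [0, 0, 0.24]], [7, [0, 0, 0], [0, 0, 0.36]], [7, [0, 0, 0], [0, 0, 0.48]], [7, [0, 0, 0], [0, 0, 0.609]], [7, [0, 0, -1], [0, 0, 0.609]], [7, [0, 0, -1], [0, 0, 0.609]], [7, [0, 0, -1], [0, 0, 0.609]]]'

```text
time: 61.05
tool_pos: [0.4688, -0.013, 0.1111]
ee_rot: [-3.139, 0.001, 1.509]
wrist_force: [-0.6, -0.5, 0.3]
width: 0.0696
```

Call:
play_rows --rows '[[7, [0, 0.15, -3], [0, 0, 0]], [7, [0, 0.15, -6], [0, 0, 0]], [7, [0, 0.15, -6.9], [0, 0, 0]], [7, [0, 0.15, -6.9], [0, 0, 0]], [4, [0, 0.15, -6.9], [0, 0, 0]], [4, [0, 0.15, -6.9], [0, 0, 0]], [4, [0, 0.15, -6.9], [0, 0, 0]], [4, [0, 0.15, -6.9], [0, 0, 0]]]'

```text
time: 61.72
tool_pos: [0.4702, -0.0112, 0.0451]
ee_rot: [3.14, 0.0, 1.512]
wrist_force: [-2.9, 0.8, 4.4]
width: 0.0491
```

Call:
play_rows --rows '[[4, [0, 0, 0], [0, 0, 0]], [4, [0, 0, 0], [0, 0, 0]], [4, [-1, 0, 0.5], [0, 0, 0]], [4, [-3, 0, 2], [0, 0, 0]], [4, [-5, 0, 4], [0, 0, -0.12]], [4, [-6, 0, 4], [0, 0, -0.24]], [4, [-7, 0, 4], [0, 0, -0.36]], [4, [-7, 0, 4], [0, 0, -0.48]]]'

```text
time: 62.38
tool_pos: [0.3989, -0.0111, 0.084]
ee_rot: [3.14, -0.0, 1.026]
wrist_force: [0.7, 0.3, -1.1]
width: 0.0489
```

Call:
play_rows --rows '[[4, [0, 0, 0], [0, 0, -0.12]], [4, [0, 0, 0], [0, 0, -0.24]], [4, [0, 0, 0], [0, 0, -0.36]], [4, [0, 0, 0], [0, 0, -0.48]], [4, [0, 0, 0], [0, 0, -0.6]], [4, [0, 0, 0], [0, 0, -0.72]], [4, [0, 0, 0], [0, 0, -0.84]], [4, [0, 0, 0], [0, 0, -0.96]]]'

```text
time: 63.05
tool_pos: [0.4001, -0.0112, 0.0835]
ee_rot: [3.141, -0.001, 0.066]
wrist_force: [0.1, -0.1, -1.5]
width: 0.0486
```

Call:
play_rows --rows '[[4, [0, 0.1, 0], [0, 0, -0.125]], [4, [0, 0.1, -1], [0, 0, -0.125]], [4, [0, 0.1, -1], [0, 0, -0.125]]]'

```text
time: 63.3
tool_pos: [0.3988, -0.0099, 0.0716]
ee_rot: [-3.141, 0.002, -0.049]
wrist_force: [0.3, 1.1, -2.1]
width: 0.0489
```

Run:
```python
from h import *
s=cam("side")
cv2.imwrite("pics/s10c.png",cv2.resize(cv2.cvtColor(s["pixels"],cv2.COLOR_RGB2BGR)[180:250,240:330],(771,600),interpolation=cv2.INTER_CUBIC))
```

```text
(no output)
```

View pics/s10c.png

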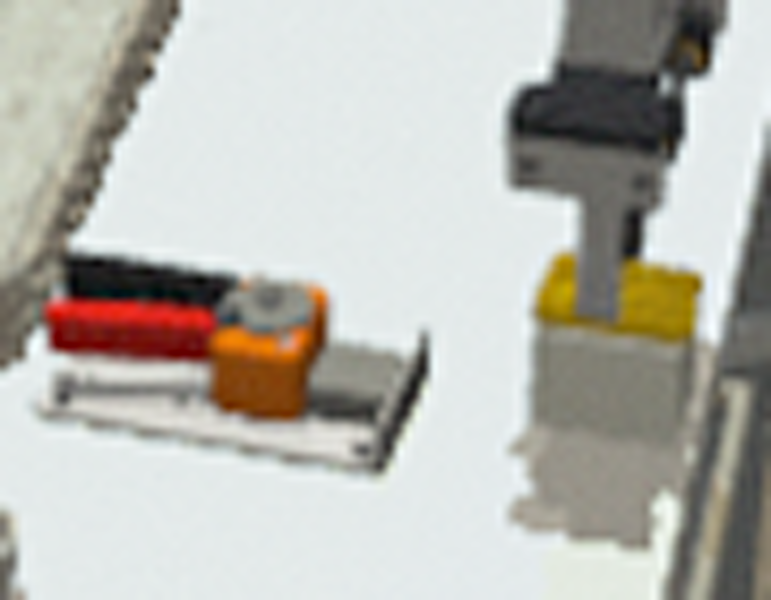

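Call:
play_rows --rows '[[4, [0, 0, -1.5], [0, 0, -0.005]], [4, [0, 0, -2.4], [0, 0, -0.005]], [4, [1, -0.05, -2.4], [0, 0, -0.005]], [4, [2.5, -0.05, -2.4], [0, 0, -0.005]], [4, [4, -0.1, -2.4], [0, 0, -0.005]], [4, [5, -0.1, -2.4], [0, 0, -0.005]], [4, [5.3, -0.1, -2.4], [0, 0, -0.005]], [4, [5.3, -0.1, -2.4], [0, 0, -0.005]]]'

```text
time: 64.02
tool_pos: [0.4535, -0.0112, 0.0493]
ee_rot: [3.142, 0.0, -0.057]
wrist_force: [-0.5, -0.9, -0.8]
width: 0.0486
```

Call:
play_rows --rows '[[4, [0.1, 0, 0], [0, 0, 0]], [4, [0.2, 0, 0], [0, 0, 0]], [4, [0.3, 0, 0], [0, 0, 0]], [4, [0.4, 0, 0], [0, 0, 0]], [4, [0.5, 0, 0], [0, 0, 0]], [4, [0.5, 0, 0], [0, 0, 0]]]'

```text
time: 64.52
tool_pos: [0.4579, -0.0111, 0.0494]
ee_rot: [3.142, -0.0, -0.058]
wrist_force: [0.3, 0.1, -1.8]
width: 0.0484
```

Call:
play_rows --rows '[[4, [0.1, 0, 0], [0, 0, 0]], [4, [0.2, 0, 0], [0, 0, 0]], [4, [0.3, 0, 0], [0, 0, 0]], [4, [0.4, 0, 0], [0, 0, 0]], [4, [0.4, 0, 0], [0, 0, 0]]]'

```text
time: 64.93
tool_pos: [0.4618, -0.0111, 0.0492]
ee_rot: [3.141, 0.0, -0.058]
wrist_force: [-0.3, -0.6, -1.7]
width: 0.049
```

Call:
play_rows --rows '[[4, [0.1, 0, 0], [0, 0, 0]], [4, [0.2, 0, 0], [0, 0, 0]], [4, [0.3, 0, 0], [0, 0, 0]], [4, [0.3, 0, 0], [0, 0, 0]]]'

```text
time: 65.27
tool_pos: [0.4637, -0.0111, 0.049]
ee_rot: [3.141, 0.003, -0.057]
wrist_force: [-4.2, 0.5, 0.6]
width: 0.049
```

Call:
play_rows --rows '[[4, [0, 0, -0.2], [0, 0, 0]], [4, [0, 0, -0.45], [0, 0, 0]], [4, [0, 0, -0.45], [0, 0, 0]], [7, [-0.05, 0, -0.45], [0, 0, 0]], [7, [-0.05, 0, -0.45], [0, 0, 0]], [7, [-0.05, 0, -0.45], [0, 0, 0]], [7, [-0.05, 0, -0.45], [0, 0, 0]], [9, [-0.05, 0, 3], [0, 0, 0]]]'

```text
time: 65.93
tool_pos: [0.4591, -0.0104, 0.0725]
ee_rot: [-3.14, 0.014, -0.058]
wrist_force: [-0.5, -0.1, -0.7]
width: 0.0738
```

Call:
play_rows --rows '[[9, [0, 0, 4], [0, 0, 0]], [9, [4, -0.2, 4], [0, 0, 0]], [9, [8, -0.4, 4], [0, 0, 0]], [9, [12, -0.6, 4], [0, 0, 0]], [9, [16, -0.9, 4], [0, 0, 0]], [9, [17.4, -0.9, 4], [0, 0, 0]], [9, [17.4, -0.9, 2], [0, 0, 0]], [9, [17.4, -0.9, 2], [0, 0, 0]]]'

```text
time: 66.6
tool_pos: [0.6375, -0.02, 0.0945]
ee_rot: [-3.141, 0.007, -0.057]
wrist_force: [-1.1, -0.2, -1.7]
width: 0.0899
```

Run:
```python
from h import *
o=get_obs();print(o["tool_pos"],o["ee_rot"])
s=cam("side")
p,f,n=fitside(s,"yellow_box",lab((-.036,0)),(.025,.036),YAW+np.pi/2); print(p,f,n,"expected",lab((-.036,0)))
cv2.imwrite("pics/s11c.png",cv2.resize(cv2.cvtColor(s["pixels"],cv2.COLOR_RGB2BGR)[180:250,240:330],(771,600),interpolation=cv2.INTER_CUBIC))
```

```text
[ 0.63746678 -0.02004021  0.09453265] [-3.14127952  0.00651262 -0.05745869]
[ 0.45502829 -0.01071759  1.52616184] 53.330564540371725 134.0 expected [ 0.45805643 -0.01098505]
```

View pics/s11c.png

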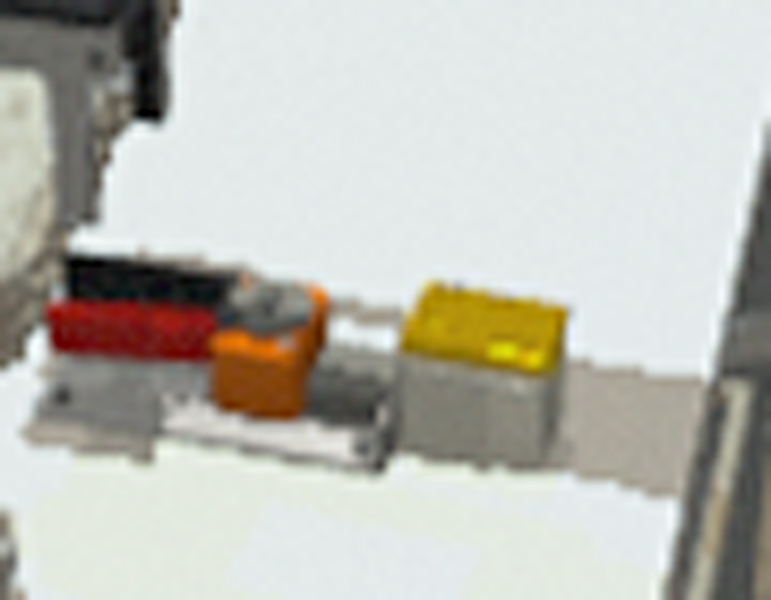

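Call:
play_rows --rows '[[9, [0.1, -0.05, -2.5], [0, 0, 0]], [9, [0.1, -0.05, -5], [0, 0, 0]], [9, [0.1, -0.05, -6.7], [0, 0, 0]], [7, [0.1, -0.05, -6.8], [0, 0, 0]], [5.5, [0.1, -0.05, -6.8], [0, 0, 0]], [5.5, [0.1, -0.05, -6.8], [0, 0, 0]], [3.8, [0.1, -0.05, -6.8], [0, 0, 0]], [3.8, [0.1, -0.05, -6.8], [0, 0, 0]]]'

```text
time: 67.32
tool_pos: [0.6412, -0.0194, 0.0337]
ee_rot: [-3.139, -0.005, -0.057]
wrist_force: [2.2, 4.8, 0.7]
width: 0.06
```

Call:
play_rows --rows '[[3.8, [0, 0, 0], [0, 0, 0]], [3.8, [0, 0, 0], [0, 0, 0]], [3.8, [0, 0, 0], [0, 0, 0]], [3.8, [0, 0, 0], [0, 0, 0]], [3.8, [0, 0, 0], [0, 0, 0]], [3.8, [0, 0, 0], [0, 0, 0]], [3.8, [0, 0, 0], [0, 0, 0]], [3.8, [0, 0, 0], [0, 0, 0]]]'

```text
time: 67.98
tool_pos: [0.6422, -0.0199, 0.0336]
ee_rot: [-3.14, -0.007, -0.058]
wrist_force: [5.7, 3.4, 1.2]
width: 0.0411
```

Call:
play_rows --rows '[[8.5, [0, 0, 0], [0, 0, 0]], [8.5, [0, 0, 0], [0, 0, 0]], [8.5, [0, 0, 0], [0, 0, 0]], [8.5, [0, 0, 0], [0, 0, 0]], [8.5, [0, 0, 0], [0, 0, 0]], [8.5, [0, 0, 3], [0, 0, 0]], [8.5, [0, 0, 6.5], [0, 0, 0]], [8.5, [0, 0, 9.2], [0, 0, 0]]]'

```text
time: 68.65
tool_pos: [0.6385, -0.0221, 0.1243]
ee_rot: [3.139, 0.002, -0.059]
wrist_force: [1.0, -0.5, 0.7]
width: 0.0846
```

Call:
play_rows --rows '[[7, [-4, 0.2, 0], [0, 0, 0]], [7, [-8, 0.5, 0], [0, 0, 0]], [7, [-12, 0.8, 0], [0, 0, 0]], [7, [-16, 1, 0], [0, 0, 0]], [7, [-18.3, 1, 0], [0, 0, 0]], [7, [-18.3, 1, 0], [0, 0, 0]], [7, [-18.3, 1, -2], [0, 0, 0]], [7, [-18.3, 1, -2], [0, 0, 0]]]'

```text
time: 69.32
tool_pos: [0.4542, -0.0114, 0.1005]
ee_rot: [3.14, 0.005, -0.058]
wrist_force: [-1.0, -0.4, -1.1]
width: 0.0699
```

Call:
play_rows --rows '[[7, [0, 0, -3], [0, 0, 0]], [7, [0, 0, -5], [0, 0, 0]], [7, [0, 0, -6.3], [0, 0, 0]], [5, [0, 0, -6.3], [0, 0, 0]], [4, [0, 0, -6.3], [0, 0, 0]], [4, [0, 0, -6.3], [0, 0, 0]], [4, [0, 0, -6.3], [0, 0, 0]], [4, [0, 0, -6.3], [0, 0, 0]]]'

```text
time: 69.98
tool_pos: [0.4575, -0.0108, 0.0416]
ee_rot: [3.141, -0.003, -0.057]
wrist_force: [0.4, 0.0, 0.3]
width: 0.0496
```

Call:
play_rows --rows '[[4, [-1, 0, 1], [0, 0, 0]], [4, [-1.8, 0, 4], [0, 0, 0.058]], [4, [-1.8, 3, 6], [0, 0, 0.058]], [4, [-1.8, 7, 6], [0, 0, 0.058]], [4, [-1.8, 11, 6], [0, 0, 0.058]], [4, [-1.8, 15, 6], [0, 0, 0.058]], [4, [-1.8, 18, 6], [0, 0, 0.058]], [4, [-1.8, 20.7, 6], [0, 0, 0.058]]]'

```text
time: 70.65
tool_pos: [0.4381, 0.1986, 0.1009]
ee_rot: [-3.141, -0.001, 0.002]
wrist_force: [-0.2, -0.4, -1.5]
width: 0.0496
```

Call:
play_rows --rows '[[4, [0, 0, 0], [0, 0, 0]], [4, [0, 0, -2], [0, 0, 0]], [4, [0, 0, -3], [0, 0, 0]], [4, [0, 0, -3], [0, 0, 0]], [4, [0, 0, -3], [0, 0, 0]]]'

```text
time: 71.07
tool_pos: [0.4375, 0.1955, 0.0695]
ee_rot: [3.14, 0.002, -0.0]
wrist_force: [0.4, -0.0, -1.9]
width: 0.0495
```

Call:
play_rows --rows '[[4, [0, 0, -1.5], [0, 0, 0]], [4, [0, 0, -2.4], [0, 0, 0]], [4, [0, 0, -2.5], [0, 0, 0]], [4, [0, 0, -2.5], [0, 0, 0]], [6.5, [0, 0, -2.5], [0, 0, 0]], [6.5, [0, 0, -2.5], [0, 0, 0]], [6.5, [0, 0, -2.5], [0, 0, 0]], [6.5, [0, 0, -2.5], [0, 0, 0]]]'

```text
time: 71.73
tool_pos: [0.4387, 0.1964, 0.0459]
ee_rot: [-3.142, -0.001, 0.0]
wrist_force: [0.3, 0.6, 0.1]
width: 0.0649
```

Call:
play_rows --rows '[[6.5, [0, 0, 4], [0, 0, 0]], [6.5, [0, 0, 8], [0, 0, 0]], [6.5, [0, -4, 9], [0, 0, 0]], [6.5, [0, -8, 9], [0, 0, 0]], [6.5, [0, -12, 9], [0, 0, 0]], [6.5, [0, -16, 9], [0, 0, 0]], [6.5, [0, -20, 9], [0, 0, 0]], [6.5, [0, -24, 9], [0, 0, 0]]]'

```text
time: 72.4
tool_pos: [0.4381, -0.0454, 0.1359]
ee_rot: [3.141, -0.001, 0.001]
wrist_force: [1.0, 0.2, -0.4]
width: 0.065
```

Call:
play_rows --rows '[[6.5, [0, -4, 0], [0, 0, 0]], [6.5, [0, -8, 0], [0, 0, 0]], [6.5, [0, -12, 0], [0, 0, 0]], [6.5, [0, -12, 0], [0, 0, 0]], [6.5, [0, -12, 0], [0, 0, 0]]]'

```text
time: 72.82
tool_pos: [0.438, -0.1653, 0.1353]
ee_rot: [-3.141, 0.0, -0.004]
wrist_force: [-0.0, -0.0, 0.1]
width: 0.065
```

Run:
```python
from h import *
o=get_obs();print(o["tool_pos"],o["wrist_force"])
s=cam("top"); boxes(s)
H=s["hsv"]; L=np.zeros(H.shape[:2],bool); L[175:235,258:295]=1
print("red",blob(s,L&((H[...,0]<5)|(H[...,0]>172))&(H[...,1]>150),.058))
a=cv2.resize(cv2.cvtColor(s["pixels"],cv2.COLOR_RGB2BGR)[165:275,80:460],(798,231),interpolation=cv2.INTER_CUBIC)
s=cam("side"); b=cv2.resize(cv2.cvtColor(s["pixels"],cv2.COLOR_RGB2BGR)[150:300,200:360],(384,360),interpolation=cv2.INTER_CUBIC)
o=np.zeros((591,798,3),np.uint8); o[:231]=a; o[231:,:384]=b; cv2.imwrite("pics/end.png",o)
```

```text
[ 0.43796914 -0.16529533  0.13527538] [-0.02207334 -0.04188285  0.10175098]
orange_box [0.4796 0.6699] long axis 178.6 size [35. 34.] 60 conf 0.0
orange_box [0.4355 0.3612] long axis 6.5 size [92. 45.] 251 conf 0.51
green_box [0.4371 0.2759] long axis 1.1 size [82. 48.] 258 conf 0.91
yellow_box [0.4375 0.1963] long axis 178.6 size [72. 47.] 227 conf 0.57
red (array([0.62642423, 0.0023165 ]), np.float64(5.859984370148112), array([0.07974519, 0.01271226]), 69)
```

View pics/end.png

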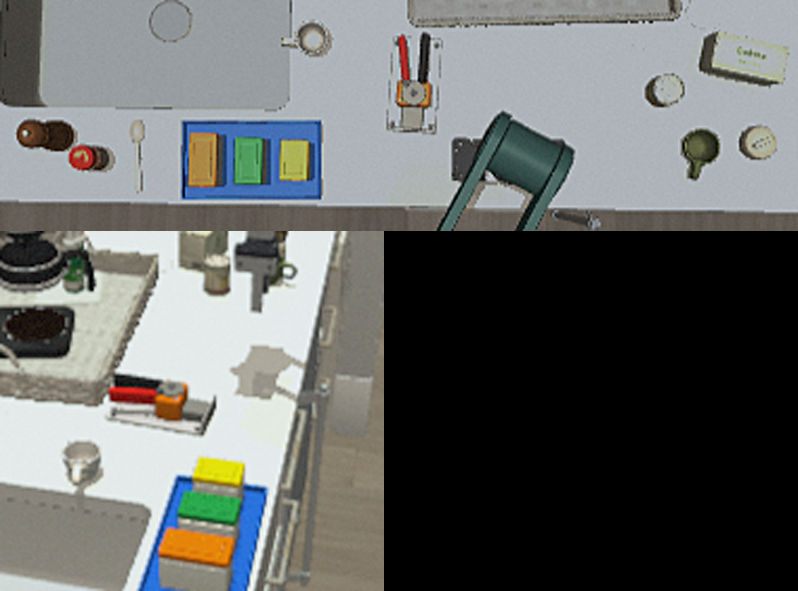

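```bash
python3 -c "
from bench import *
print(close_job())"
```

```text
the job is handed in; nothing more can be done
None
```

All three boxes (orange, green, yellow) were there. I labelled each in that order, long side then end, stood them in the blue tray and handed the job in at about 73 s. `close_job()` gave no verdict.

**Final checks:**
- **Tray:** The last top picture puts the box centres 3 mm or less from the tray's centre in x, and at y of about +82, −3 and −82 mm (limit ±115). All look upright and on the tray floor. Orange sits turned about 6°, which is within limits.
- **Trigger and bystanders:** The red trigger is back at its rest position. The other kitchen things look unmoved, and the gripper is clear of everything.
- **Squeezes:** On all six squeezes the fingers closed to 41–43 mm, against 44 mm expected for a trigger fully in, and held. I never saw the indicator pin directly.

**Went wrong or disagreed:**
- **Green, knocked:** It was knocked about 4 cm aside before I picked it. I measured it again first.
- **Green, tilted:** It tilted in the grip on the first try at its end placement. I stood it back up, re-gripped it at its centre, and reset it against the plate before squeezing.
- **Side-camera fit, long sides:** It put orange 6 mm and green 5 mm off central, inside the 12 mm limit. I think that is mostly fit bias.
- **Side-camera fit, ends:** It also read green's end 0.08 rad off square, close to the 0.09 limit, and yellow's end about 3 mm off the plate. The tool angle and the contact force at the plate suggest both were flush.

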